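# Rake hot stirring rods into the nest of their drying tray

### The arm

A 6-joint arm with a two-finger parallel gripper is mounted at the origin on a cart in front of the work surface, level with it; the furniture and walls round the work are solid. World frame = base frame: x ahead of the robot, y to its left, z up, the work surface at z = 0. Lengths are in m, angles in rad, forces in N, time in s.
With the tool pointing down it reaches from about 0.3 to 0.775 m from the base axis. Payload 14.6 kg.
Tool frame: the origin (TCP) lies on the centre line of the jaws, within the pads' length; the fingertips stand 8 mm ahead of it and the grasp point (between the pads) lies 11 mm behind it (r.tips_ahead is the distance from the TCP to the fingertips, in m); x points along the fingers, y is the direction in which the jaws open and shut, and the axes are right-handed (so a half turn about x gives the same grasp; the last joint's range is limited). The gripper opens to 85 mm and grips with 20 to 120 N. Pads are 22 mm wide; open, the fingers measure 114 mm over their backs; the gripper's body (76 mm by 85 mm) begins 54 mm behind the grasp point. The pads swing forward as they close: fully open they stand 13 mm farther back than shut.
Start: joints at [-1.294, 0.3, 1.521, -0, 1.321, -0.067], TCP at [0.185, -0.518, 0.205] pointing down, gripper open.
Joint ranges: [-3.03, 3.03], [-0.79, 2.21], [0.23, 2.52], [-1.04, 4.18], [0, 3.07], [-2.55, 2.55]. Speed limits (rad/s): [2.22, 2.22, 2.57, 3.14, 3.14, 3.14].

### API

Orientations are given as a 3x3 rotation matrix whose columns are the frame's x, y, z axes.
In Python, from workcell import r, eyes gives the robot as it stands.
- The arm moves only by the shell command python3 -m crank 'ROWS' [FORCE]. ROWS is JSON, a list of rows, each a list of 7 numbers: the shift along the tool's x, y, z in m, then the turn, a rotation vector about the tool's x, y, z in rad, then the closure, from 0 (fully open) to 1 (shut). A call has 1 to 12 rows; each row is the pose to reach, as a shift and turn from the pose measured when the call began, along the tool's axes at that moment; what a row does not reach only later rows make up. A row lasts 1/12 s, in which the tool goes at most 41.7 mm and 7.16 degrees, less where a joint would pass 70% of its speed; a pose out of reach is approached as far as the arm can. A call with a gripper value outside its range is refused whole. The fingers move at their own pace and stop on an object; FORCE is the grip in N (left out, the last holds). Time passes only in rows, so rows that repeat a pose let the fingers close. It gives the time, the measured TCP pose, the force and the opening at its end, in the units of the state.
- r.state(): the state, without advancing time (a new reading comes with each control period).
- eyes.camera(name): name is "side" or "top" or "wrist"; returns a dict with "image" (400x640x3 uint8, blue, green, red), "mtx" (3x3 intrinsics, pixels), "k1" (the pictures are not rectified: a ray, as slopes to the right and down, at radius r is drawn at 1 + k1 r^2 times it, then the intrinsics apply), "camera_from_world" (4x4, takes a point from world to camera coordinates). Camera axes: x right, y up, looking along -z (the intrinsics and any distortion apply to the point x, -y, -z); pixel columns grow to the right and rows downward; lengths in m; the calibration is good to about 2 mm. A picture is of the moment at which its call begins. There is no depth.
- r.finish_job(): hands the job in, once; it reports no verdict.
The state is a dict: "clock": time; "joints": joint angles; "qd": joint speeds; "joint_efforts": joint torques, N m; "tcp_pos": TCP position; "ee_rot": TCP orientation; "force": force on the tool from outside, world axes, zero at the start; "torque": the same for the moment, N m; "gripper_width": opening from 0.0 (shut) to 1.0 (fully open).
Only numpy, scipy, OpenCV 4.12 (cv2) and the standard library are available. Lean on these libraries where they do the work, as an engineer would, in place of code of your own. Each camera call takes 0.05 s, during which the arm holds its last target.

### The job

The glass stirring rods in the drying tray are fresh from the oven, too hot to touch: take the rake from its stand, set its tines between the tray's ribs behind all the rods, and gently rake them through the narrowing guides to the stop, so that they lie side by side in one straight row. Then lower the ends of the rake's bar fully into the two black notches of the tray, so that the rake stays there as the keeper behind the row, and let go. Do not touch the rods with the gripper, and leave the things around alone.

Things in the scene. Friction and masses are not known exactly. Their poses are not given: they have to be found in the camera images.
- tray: Fixed steel drying tray. Origin: centre of its underside on the bench; x across (along the ordered rods), y along it, z up. Inside from y = +147 mm (rear wall, 38 mm high) to y = -140 mm (stop wall). Side walls 4 mm thick, 45 mm high: 196 mm apart inside above y = +5 mm, converging from there to y = -80 mm, then 158 mm apart (the nest).
- entry (a point): Point in the tray at y = +126 mm, x = 0, level with the rib tops, 26 mm above the bench; axes as the tray's. No rod reaches within 6 mm of this line at the start. Nine ribs run along y at x = 0, +-20, +-40, +-60, +-80 mm, 3 mm thick; rods lie on them. The slots between them are 17 mm wide, their middles at x = +-10, +-30, +-50, +-70 mm, floor 5 mm above the bench.
- keeper (a point): Keeper place, tray x = 0, y = -93.5, z = 37 mm, axes as the tray's: midway between two black notches outside the nest's side walls (x = +-87.5 mm), level with the notch floors. They take the ends of the rake's bar from above: 15.5 mm wide along y, flared to 24 mm at the top, 46 mm above the bench. With the bar seated the tines leave the rods a bay 44 mm long.
- rake_grip (a point): Middle of the rake's blue upright grip: 16 mm thick (y), 36 mm wide (x), from 24 mm below to 22 mm above this point, rounded edges. x along the bar, z up. The steel bar (186 x 12 x 8 mm) has its underside 40 mm below the point; 8 tines, 5 mm thick, at x = +-10, +-30, +-50, +-70 mm, y = 0, end 70.5 mm below it. 0.15 to 0.24 kg; hangs upright in its stand.
- rake_stand: Fixed steel stand, 204 mm (x) by 56 mm (y), with two black notches (tops 55 mm high) that hold the ends of the rake's bar, its underside 46 mm above the bench; lift the rake straight up. Origin: centre of the underside on the bench; axes as the rake's. Its y axis and the tray's differ by up to 0.4 rad.
- rod_0_center (a point): Middle of a loose clear glass stirring rod, 8 mm thick, 150 mm long, round ends; its x axis runs along the rod. It lies on the ribs of the tray, up to 0.55 rad askew, touching no other rod, and rolls easily. 17 g.
- rod_1_center (a point): Middle of another loose clear glass stirring rod, 8 mm thick, 150 mm long, round ends; its x axis runs along the rod. It lies on the ribs of the tray, up to 0.55 rad askew, touching no other rod, and rolls easily. 17 g.
- rod_2_center (a point): Middle of another loose clear glass stirring rod, 8 mm thick, 150 mm long, round ends; its x axis runs along the rod. It lies on the ribs of the tray, up to 0.55 rad askew, touching no other rod, and rolls easily. 17 g.
- rod_3_center (a point): Middle of another loose clear glass stirring rod, 8 mm thick, 150 mm long, round ends; its x axis runs along the rod. It lies on the ribs of the tray, up to 0.55 rad askew, touching no other rod, and rolls easily. 17 g.
- rod_4_center (a point): Middle of another loose clear glass stirring rod, 8 mm thick, 150 mm long, round ends; its x axis runs along the rod. It lies on the ribs of the tray, up to 0.55 rad askew, touching no other rod, and rolls easily. 17 g.
- lab_timer: White kitchen-style timer, 70 x 66 x 19 mm, a loose bystander; origin at the centre of its underside.
- tape_roll: Roll of brown tape lying flat, 92 x 90 x 48 mm, a loose bystander; origin at the centre of its underside.
- beaker: Small glass beaker, 56 mm wide, 70 mm high, a loose bystander; origin at the centre of its underside.

How it is judged:
On the way, in this order (a step that is already met when the one before it is completed fails the run):
1. The rake is lifted clear of its stand (z of rake_grip in the frame of rake_stand above 0.11 m), for 0.1 s.
2. The rake's tines are down between the ribs of the tray, behind all five rods, in the wide part (y of rake_grip in the frame of keeper between 0.09 and 0.237 m and z of rake_grip in the frame of tray below 0.097 m and x of rake_grip in the frame of tray between -0.008 and 0.008 m and angle between the x axis of rake_grip and the x axis of tray, either way round below 0.15 rad and y of each of rod_0_center, rod_1_center, rod_2_center, rod_3_center, rod_4_center in the frame of rake_grip below -0.006 m), for 0.1 s.
At the end, for the whole second after the job is handed in: All five rods at rest on the ribs, none on another, between rake and stop, within 0.06 rad of the tray's x axis and 8 mm of its middle line; rake at rest, its bar down in both notches (grip within 8 mm of the keeper in x, 4 in y, 37 to 42.5 above it, turned under 0.05, tilted under 0.1 rad) (y of each of rod_0_center, rod_1_center, rod_2_center, rod_3_center, rod_4_center in the frame of keeper below -0.002 m and angle between the x axis of each of rod_0_center, rod_1_center, rod_2_center, rod_3_center, rod_4_center and the x axis of tray, either way round below 0.06 rad and x of rod_0_center in the frame of tray between -0.008 and 0.008 m and z of rod_0_center in the frame of tray between 0.027 and 0.033 m and x of rod_1_center in the frame of tray between -0.008 and 0.008 m and z of rod_1_center in the frame of tray between 0.027 and 0.033 m and x of rod_2_center in the frame of tray between -0.008 and 0.008 m and z of rod_2_center in the frame of tray between 0.027 and 0.033 m and x of rod_3_center in the frame of tray between -0.008 and 0.008 m and z of rod_3_center in the frame of tray between 0.027 and 0.033 m and x of rod_4_center in the frame of tray between -0.008 and 0.008 m and z of rod_4_center in the frame of tray between 0.027 and 0.033 m and linear speed of each of rod_0, rod_1, rod_2, rod_3, rod_4, rake below 0.02 m/s and x of rake_grip in the frame of keeper between -0.008 and 0.008 m and y of rake_grip in the frame of keeper between -0.004 and 0.004 m and z of rake_grip in the frame of keeper between 0.037 and 0.0425 m and angle between the x axis of rake_grip and the x axis of tray, either way round below 0.05 rad and angle between rake_grip's own z axis and vertical below 0.1 rad); the robot touches nothing.
It fails at once if A rod is touched by the gripper (they are hot) (contact force between the fingers and rod_0 above 0.3 N or contact force between the fingers and rod_1 above 0.3 N or contact force between the fingers and rod_2 above 0.3 N or contact force between the fingers and rod_3 above 0.3 N or contact force between the fingers and rod_4 above 0.3 N).
It fails at once if A glass rod is pressed hard by the rake (over 15 N) (contact force between rake and rod_0 above 15 N or contact force between rake and rod_1 above 15 N or contact force between rake and rod_2 above 15 N or contact force between rake and rod_3 above 15 N or contact force between rake and rod_4 above 15 N).
It fails at once if A rod leaves the tray (height (world z) of any of rod_0_center, rod_1_center, rod_2_center, rod_3_center, rod_4_center below 0.018 m).
It fails at once if The timer, the tape roll or the beaker is moved (over 15 mm) (distance of any of lab_timer, tape_roll, beaker from where it was at the start of the episode above 0.015 m).
It also fails if it takes over 45 s, if anything falls off the work surface, if the arm or the gripper's body presses on something with over 40 N, if the wrist force passes 120 N, or if a joint passes its speed limit or range.

## Working session

There is one attempt and no reset: what is moved stays moved. The work goes in short steps, Python scripts to look and compute and a shell command to move; the robot and the scene stay as the last step left them, time stands still between calls to the robot, and variables do not carry over. Pictures are saved under pics/ and viewed, and the job is handed in when it is done.

```bash
ls; mkdir -p pics; cat > h.py <<'E'
import numpy as np, cv2
from workcell import r, eyes
def snap(n,f):
    c=eyes.camera(n); cv2.imwrite(f'pics/{f}.png',c['image']); np.savez(f'pics/{f}.npz',image=c['image'],mtx=c['mtx'],k1=c['k1'],T=c['camera_from_world']); return c
def load(f): 
    d=np.load(f'pics/{f}.npz'); return {'image':d['image'],'mtx':d['mtx'],'k1':float(d['k1']),'camera_from_world':d['T']}
def proj(c,P):
    P=np.atleast_2d(P); T=c['camera_from_world']; q=P@T[:3,:3].T+T[:3,3]
    s=np.c_[q[:,0]/-q[:,2],-q[:,1]/-q[:,2]]; s=s*(1+c['k1']*(s**2).sum(1,keepdims=True))
    return s@np.array(c['mtx'])[:2,:2].T+np.array(c['mtx'])[:2,2]
def ray(c,uv):
    uv=np.atleast_2d(np.array(uv,float)); M=np.array(c['mtx'])
    d=np.linalg.solve(M[:2,:2],(uv-M[:2,2]).T).T; s=d.copy()
    for _ in range(30): s=d/(1+c['k1']*(s**2).sum(1,keepdims=True))
    T=c['camera_from_world']; R=T[:3,:3]
    v=np.c_[s[:,0],-s[:,1],-np.ones(len(s))]@R; o=-R.T@T[:3,3]
    return o,v
def atz(c,uv,z):
    o,v=ray(c,uv); return o+v*((z-o[2])/v[:,2])[:,None]
def crop(c,x0,y0,x1,y1,f,k=None):
    im=c['image'][y0:y1,x0:x1]; k=k or min(800/(x1-x0),600/(y1-y0))
    cv2.imwrite(f'pics/{f}.png',cv2.resize(im,None,fx=k,fy=k,interpolation=cv2.INTER_CUBIC)[:600,:800]); print('scale',k)
def st():
    s=r.state(); print(s['clock'],np.round(s['tcp_pos'],4),np.round(s['ee_rot'],3).tolist(),'F',np.round(s['force'],2),'g',s['gripper_width'],'j',np.round(s['joints'],3)); return s
E
python3 - <<'E'
from h import *
for n in ['side','top','wrist']: 
    c=snap(n,n+'0'); T=c['camera_from_world']; print(n,-T[:3,:3].T@T[:3,3],c['k1'],c['mtx'])
st()
E
```

```text
pics
side [0.00383745 1.34696557 0.65833233] -0.007612012642056548 [[506.48753705   0.         319.06101134]
 [  0.         506.48753705 204.94653316]
 [  0.           0.           1.        ]]
top [ 0.38908329 -0.01192154  1.33486141] -0.012020997072620197 [[485.15052736   0.         318.61490212]
 [  0.         485.15052736 201.11277335]
 [  0.           0.           1.        ]]
wrist [ 0.25390904 -0.49364362  0.37342427] -0.031883042163330315 [[297.40262165   0.         320.97404899]
 [  0.         297.40262165 200.61237098]
 [  0.           0.           1.        ]]
0.15 [ 0.1853 -0.5176  0.205 ] [[-0.0, 0.337, -0.941], [0.001, -0.941, -0.337], [-1.0, -0.001, -0.0]] F [0.28 0.63 0.29] g 0.9965919345885285 j [-1.294  0.3    1.521 -0.     1.321 -0.067]
```

View pics/top0.png

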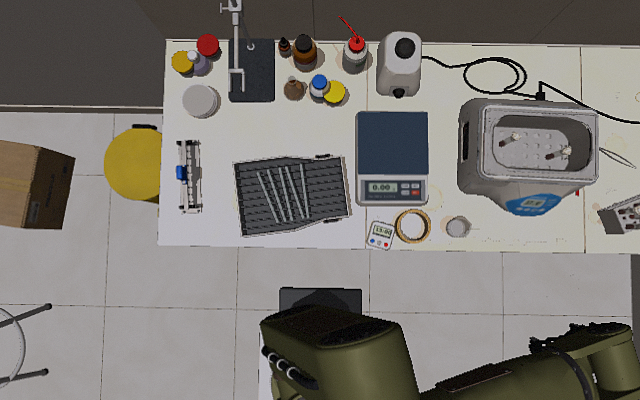

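View pics/side0.png

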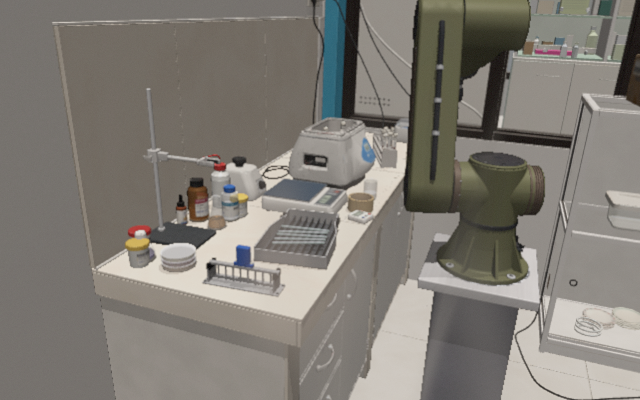

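View pics/wrist0.png

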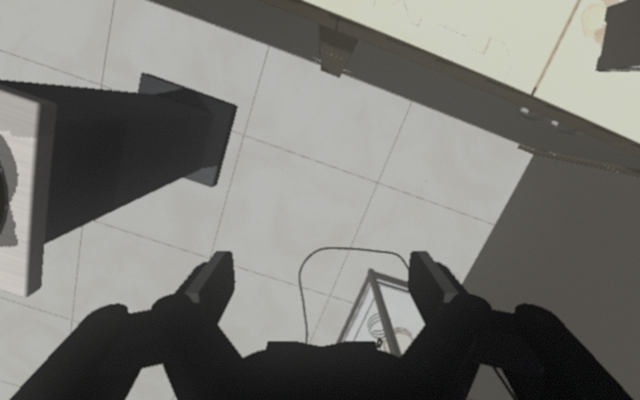

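```bash
python3 - <<'E'
from h import *
c=load('top0'); crop(c,225,140,365,245,'t_tray'); crop(c,150,125,230,225,'t_rake',6)
c=load('side0'); crop(c,190,195,350,315,'s_all',5)
E
```

```text
scale 5.714285714285714
scale 6
scale 5
```

View pics/t_tray.png

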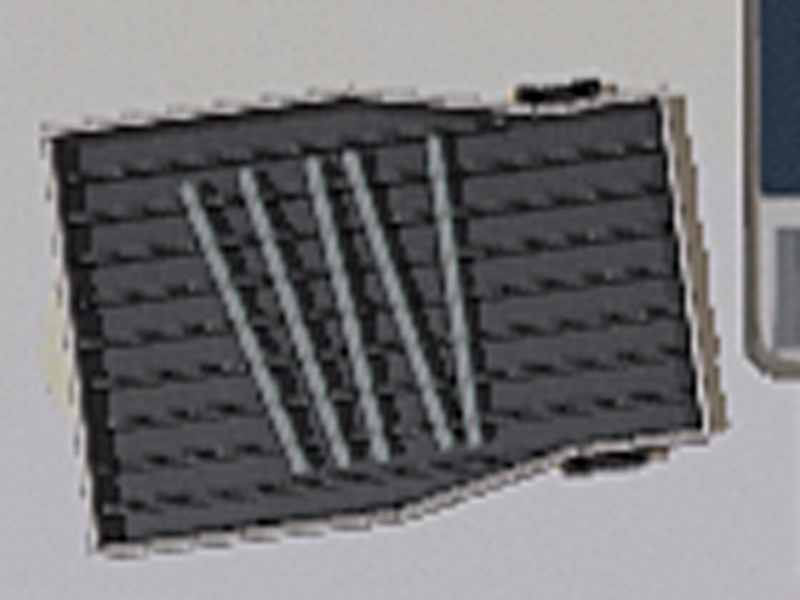

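View pics/t_rake.png

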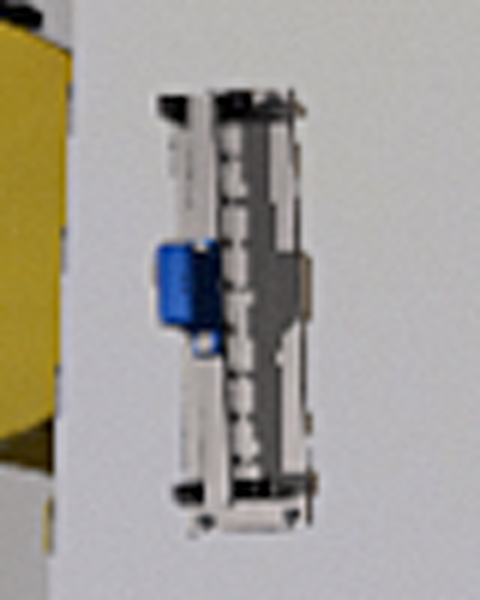

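View pics/s_all.png

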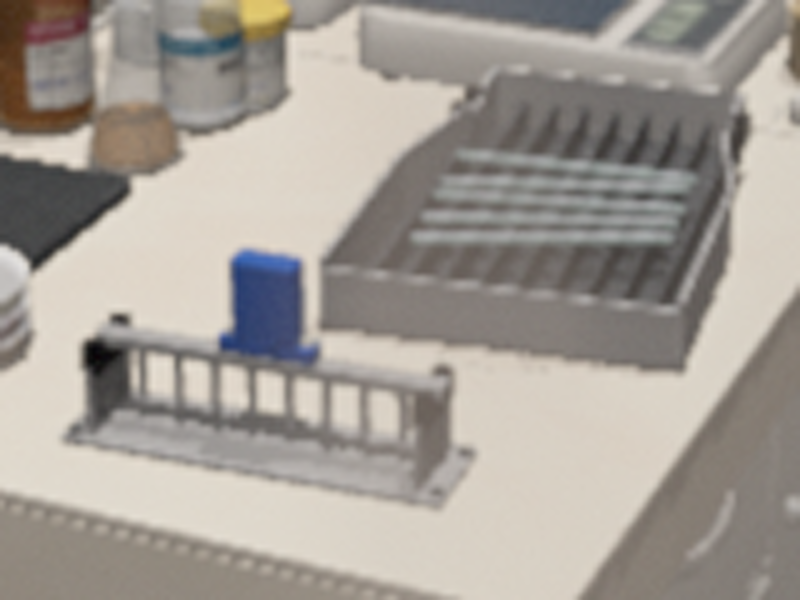

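```bash
python3 - <<'E'
from h import *
c=load('top0'); s=load('side0')
f=lambda p:[225+p[0]/5.714,140+p[1]/5.714]
print('tray corners',atz(c,[f(p) for p in [(45,130),(97,550),(660,95),(710,435)]],.045).round(4))
g=lambda p:[150+p[0]/6,125+p[1]/6]
print('grip top',atz(c,[g(p) for p in [(175,285)]],.108).round(4))
print('bar ends',atz(c,[g(p) for p in [(204,95),(204,507)]],.054).round(4))
h=lambda p:[190+p[0]/5,195+p[1]/5]
print('grip top side',atz(s,[h(p) for p in [(266,258)]],.108).round(4))
print('bar side ends',atz(s,[h(p) for p in [(105,325),(450,380)]],.054).round(4))
E
```

```text
tray corners [[ 0.583   0.2354  0.045 ]
 [ 0.3865  0.2048  0.045 ]
 [ 0.6046 -0.0534  0.045 ]
 [ 0.4453 -0.0792  0.045 ]]
grip top [[0.546  0.3602 0.108 ]]
bar ends [[0.6387 0.3671 0.054 ]
 [0.4543 0.3597 0.054 ]]
grip top side [[0.5468 0.366  0.108 ]]
bar side ends [[0.6378 0.3693 0.054 ]
 [0.4549 0.3527 0.054 ]]
```

```bash
python3 - <<'E'
from h import *
c=load('top0'); s=load('side0')
crop(c,200,0,300,110,'t_cl',5); crop(s,120,80,240,250,'s_cl',3.5)
E
```

```text
scale 5
scale 3.5
```

View pics/t_cl.png

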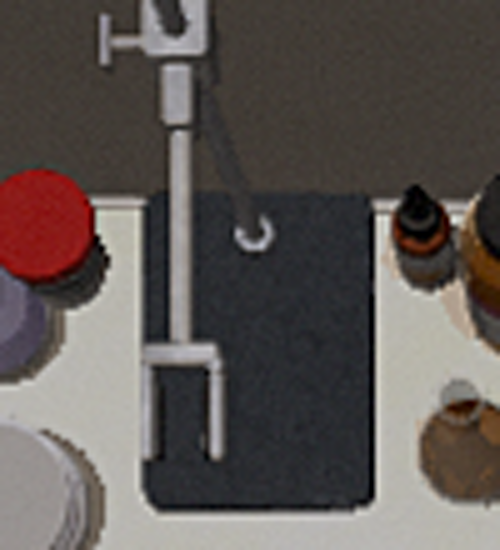

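View pics/s_cl.png

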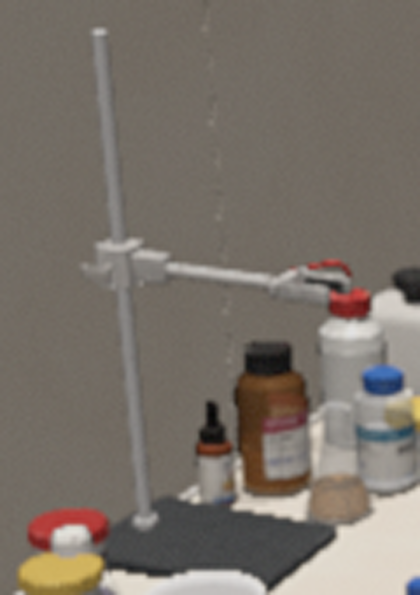

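```bash
cat >> h.py <<'E'
def tri(c1,u1,c2,u2):
    o1,v1=ray(c1,u1); o2,v2=ray(c2,u2); v1=v1[0];v2=v2[0]
    a=np.linalg.lstsq(np.c_[v1,-v2],o2-o1,rcond=None)[0]
    p=o1+a[0]*v1;q=o2+a[1]*v2; print((p+q)/2,'gap',np.linalg.norm(p-q)); return (p+q)/2
def rel(target,yawy):
    """tool x down, tool y at world angle yawy -> shift and rotvec in current tool axes"""
    from scipy.spatial.transform import Rotation as Ro
    s=r.state(); R=np.array(s['ee_rot']); y=np.array([np.cos(yawy),np.sin(yawy),0]); x=np.array([0,0,-1.])
    Rt=np.c_[x,y,np.cross(x,y)]
    print('shift',(R.T@(np.array(target)-s['tcp_pos'])).round(4),'turn',Ro.from_matrix(R.T@Rt).as_rotvec().round(4))
E
python3 - <<'E'
from h import *
c=load('top0'); s=load('side0')
tri(c,[[237,91]],s,[[216,164]])
rel([.50,.10,.32],-1.43); rel([.546,.363,.25],-1.51)
E
```

```text
[0.71888015 0.19273114 0.2469498 ] gap 0.0003712418838152601
shift [-0.1146 -0.4755 -0.5044] turn [0.203  0.     0.0009]
shift [-0.0444 -0.7076 -0.6364] turn [2.83e-01 1.00e-04 9.00e-04]
```

```bash
python3 -c "
from h import *
rel([.45,.08,.34],-1.43)
R=load('wrist0')['camera_from_world'][:3,:3]; print(-R[2])"
```

```text
shift [-0.1346 -0.4736 -0.4506] turn [0.203  0.     0.0009]
[-0.27009873 -0.09596231 -0.95803858]
```

```bash
python3 -c "
from h import *
rel([.56,.08,.34],-1.43)"
python3 -m crank '[[-0.135,-0.04,-0.04,0,0,0,0],[-0.135,-0.08,-0.08,0,0,0,0],[-0.135,-0.12,-0.12,0,0,0,0],[-0.135,-0.15,-0.15,0,0,0,0],[-0.135,-0.18,-0.18,0,0,0,0],[-0.135,-0.21,-0.21,0.05,0,0,0],[-0.135,-0.24,-0.24,0.1,0,0,0],[-0.135,-0.27,-0.28,0.2,0,0,0],[-0.135,-0.3,-0.32,0.2,0,0,0],[-0.135,-0.33,-0.36,0.2,0,0,0],[-0.135,-0.36,-0.4,0.2,0,0,0],[-0.135,-0.39,-0.44,0.2,0,0,0]]'
python3 -c "
from h import *
st();rel([.56,.08,.34],-1.43)"
```

```text
shift [-0.1346 -0.4365 -0.5542] turn [0.203  0.     0.0009]
clock: 1.15
tcp_pos: [0.3947, -0.1178, 0.338]
ee_rot: [[0.0, 0.143, -0.99], [0.001, -0.99, -0.143], [-1.0, -0.0, -0.0]]
force: [0.8, -1.0, -0.5]
gripper_width: 1.0
1.15 [ 0.3947 -0.1178  0.338 ] [[0.0, 0.143, -0.99], [0.001, -0.99, -0.143], [-1.0, -0.0, -0.0]] F [ 0.82 -1.03 -0.51] g 1.0002423641887725 j [-3.800e-01 -8.900e-02  1.647e+00  1.000e-03  1.584e+00  1.048e+00]
shift [-0.0019 -0.1722 -0.1919] turn [ 0.0028 -0.0005  0.0005]
```

```bash
python3 -m crank '[[-0.002,-0.03,-0.032,0,0,0,0],[-0.002,-0.06,-0.064,0,0,0,0],[-0.002,-0.09,-0.096,0,0,0,0],[-0.002,-0.12,-0.128,0,0,0,0],[-0.002,-0.145,-0.16,0,0,0,0],[-0.002,-0.172,-0.192,0,0,0,0],[-0.002,-0.172,-0.192,0,0,0,0],[-0.002,-0.172,-0.192,0,0,0,0]]'
python3 -c "
from h import *
st();snap('wrist','w1')"
```

```text
clock: 1.82
tcp_pos: [0.561, 0.0819, 0.3385]
ee_rot: [[-0.002, 0.146, -0.989], [0.001, -0.989, -0.146], [-1.0, -0.001, 0.002]]
force: [-0.4, -0.1, 0.7]
gripper_width: 1.0
1.8167 [0.561  0.0819 0.3385] [[-0.002, 0.146, -0.989], [0.001, -0.989, -0.146], [-1.0, -0.001, 0.002]] F [-0.36 -0.15  0.7 ] g 0.9999902466497744 j [8.000e-02 2.800e-01 1.243e+00 1.000e-03 1.620e+00 1.504e+00]
```

View pics/w1.png

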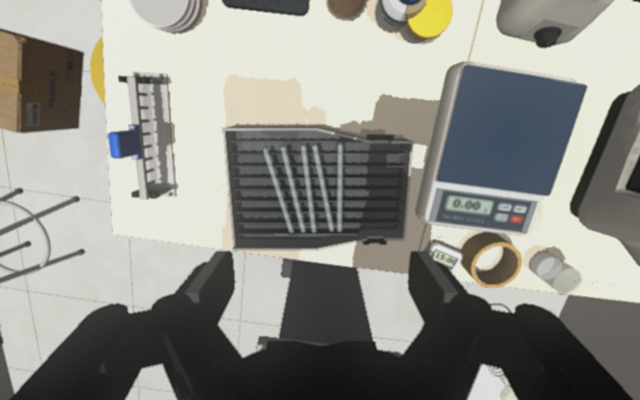

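```bash
python3 -c "
from h import *
c=load('w1'); crop(c,215,115,425,260,'w1c',3.8); crop(c,100,60,190,210,'w1r',4)"
```

```text
scale 3.8
scale 4
```

View pics/w1c.png

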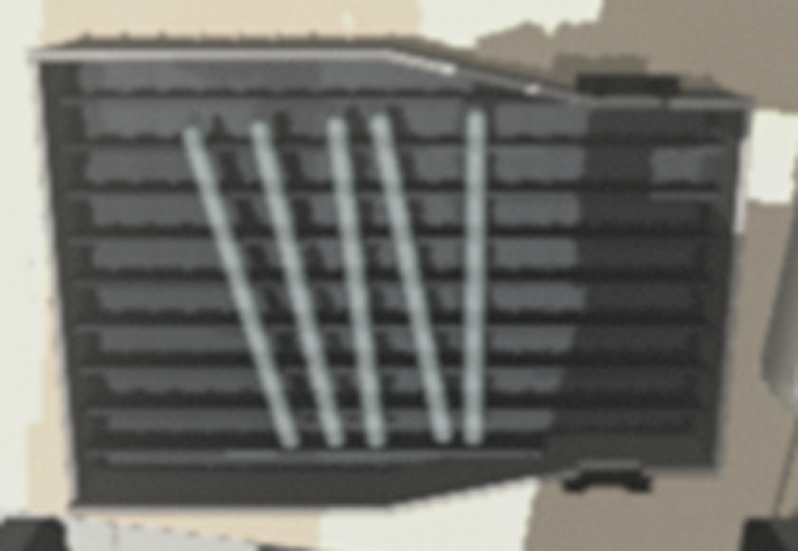

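View pics/w1r.png

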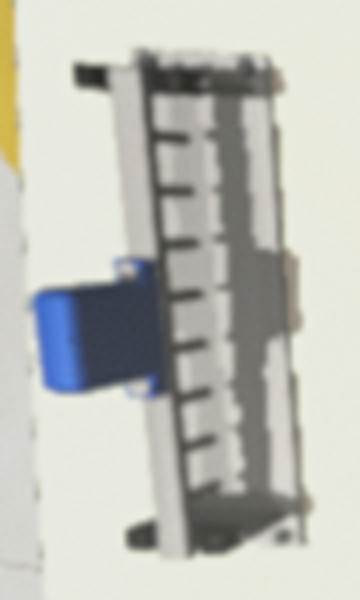

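```bash
cat > fit.py <<'E'
from h import *
from scipy.optimize import least_squares
w=load('w1'); t=load('top0')
pts=[((37,56),(100,149,45)),((74,504),(-100,149,45)),((390,54),(100,5,45)),((390,503),(-100,5,45)),((748,103),(81,-142,45)),((718,467),(-81,-142,45)),((628,80),(87.5,-93.5,46)),((607,478),(-87.5,-93.5,46))]
tp=[((50,132),(100,149,45)),((99,547),(-100,149,45)),((675,97),(81,-142,45)),((715,433),(-81,-142,45)),((350,95),(100,5,45)),((405,513),(-100,5,45))]
W=np.array([(215+a/3.8,115+b/3.8) for (a,b),_ in pts]); WP=np.array([p for _,p in pts])/1000
Tt=np.array([(225+a/5.714,140+b/5.714) for (a,b),_ in tp]); TP=np.array([p for _,p in tp])/1000
def X(p,P):
    c,s=np.cos(p[2]),np.sin(p[2]); return P@np.array([[c,-s,0],[s,c,0],[0,0,1]]).T+[p[0],p[1],0]
if __name__=='__main__':
    fw=lambda p:(proj(w,X(p,WP))-W); ft=lambda p:(proj(t,X(p,TP))-Tt)
    for nm,f in [('w',lambda p:fw(p).ravel()),('t',lambda p:ft(p).ravel())]:
        s=least_squares(f,[.505,.08,.14]); print(nm,s.x.round(4),f(s.x).reshape(-1,2).round(1).tolist())
E
python3 fit.py
```

```text
w [0.5098 0.0748 0.1483] [[-2.4, -1.1], [-1.0, 0.9], [-0.6, -1.0], [-0.0, 1.3], [1.0, -1.1], [0.5, 0.3], [1.5, 0.7], [1.0, 1.3]]
t [0.5053 0.0709 0.1409] [[0.2, -0.5], [-0.2, 0.9], [-0.8, -0.6], [-0.2, 0.4], [0.9, -0.6], [0.0, 0.3]]
```

```bash
cat >> fit.py <<'E'
    f=lambda p:(proj(w,X(p[:3],WP)+[0,0,p[3]])-W).ravel(); s=least_squares(f,[.505,.08,.14,0]); print(s.x.round(4),f(s.x).reshape(-1,2).round(1).tolist())
    T=w['camera_from_world']; print(-T[:3,:3].T@T[:3,3],-T[2,:3])
    im=w['image'].copy()
    k=4
    im=cv2.resize(im,None,fx=k,fy=k,interpolation=cv2.INTER_CUBIC)
    p=[.5075,.073,.145]
    L=[[(x,149,45),(x,5,45)] for x in(100,-100)]+[[(x,5,45),(x*.81,-80,45)] for x in(100,-100)]+[[(x*.81,-80,45),(x*.81,-142,45)] for x in(100,-100)]+[[(x,147,26),(x,-140,26)] for x in range(-80,81,20)]+[[(100,149,38),(-100,149,38)],[(81,-142,45),(-81,-142,45)]]
    for a,b in L:
        q=(proj(w,X(p,np.array([a,b])/1000))*k+k/2-.5).astype(int); cv2.line(im,tuple(q[0].tolist()),tuple(q[1].tolist()),(0,0,255),1)
    cv2.imwrite('pics/ov1.png',im[470:1020,880:1680])
E
python3 fit.py
```

```text
w [0.5098 0.0748 0.1483] [[-2.4, -1.1], [-1.0, 0.9], [-0.6, -1.0], [-0.0, 1.3], [1.0, -1.1], [0.5, 0.3], [1.5, 0.7], [1.0, 1.3]]
t [0.5053 0.0709 0.1409] [[0.2, -0.5], [-0.2, 0.9], [-0.8, -0.6], [-0.2, 0.4], [0.9, -0.6], [0.0, 0.3]]
[ 0.5083  0.0743  0.148  -0.0074] [[-0.6, -0.4], [0.5, -0.2], [-0.3, -0.2], [0.2, 0.2], [-0.3, -0.5], [-0.5, -0.6], [0.7, 1.3], [0.4, 0.3]]
[0.63343052 0.09199752 0.50687067] [-0.28567044 -0.04165467 -0.95742221]
```

View pics/ov1.png

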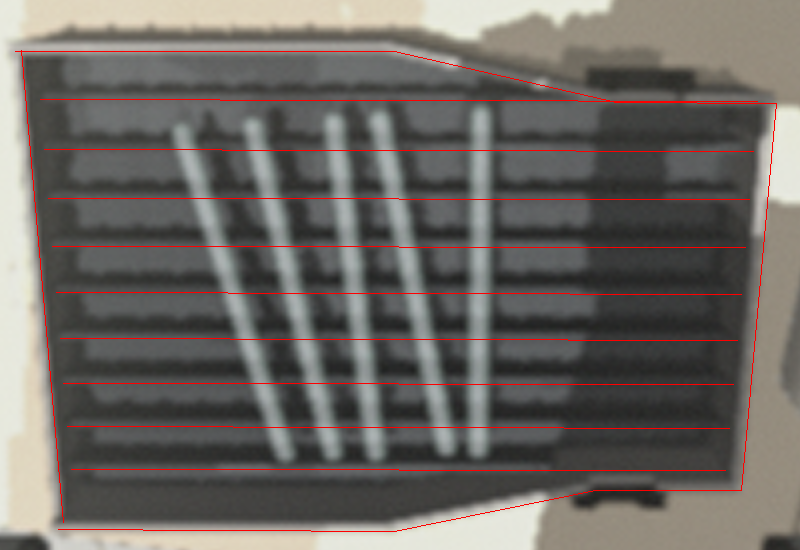

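```bash
python3 -c "
from h import *
rel([.54,.363,.24],-1.505)"
```

```text
shift [ 0.0992 -0.2824 -0.021 ] turn [0.0795 0.0014 0.0004]
```

```bash
python3 -m crank '[[0,-0.035,-0.003,-0.01,0,0,0],[0,-0.07,-0.006,-0.02,0,0,0],[0,-0.105,-0.009,0,0,0,0],[0,-0.14,-0.012,0.02,0,0,0],[0,-0.175,-0.015,0.04,0,0,0],[0.02,-0.205,-0.018,0.06,0,0,0],[0.045,-0.235,-0.02,0.08,0,0,0],[0.07,-0.265,-0.021,0.08,0,0,0],[0.099,-0.282,-0.021,0.08,0,0,0],[0.099,-0.282,-0.021,0.08,0,0,0],[0.099,-0.282,-0.021,0.08,0,0,0],[0.099,-0.282,-0.021,0.08,0,0,0]]'
python3 -c "
from h import *
st();snap('wrist','w2')"
```

```text
clock: 2.87
tcp_pos: [0.5408, 0.3613, 0.2421]
ee_rot: [[0.0, 0.064, -0.998], [0.001, -0.998, -0.064], [-1.0, -0.001, -0.001]]
force: [0.3, -0.2, 0.1]
gripper_width: 1.001
2.8667 [0.5408 0.3613 0.2421] [[0.0, 0.064, -0.998], [0.001, -0.998, -0.064], [-1.0, -0.001, -0.001]] F [ 0.3  -0.22  0.11] g 1.0006820994038554 j [5.320e-01 5.090e-01 1.147e+00 1.000e-03 1.485e+00 2.039e+00]
```

View pics/w2.png

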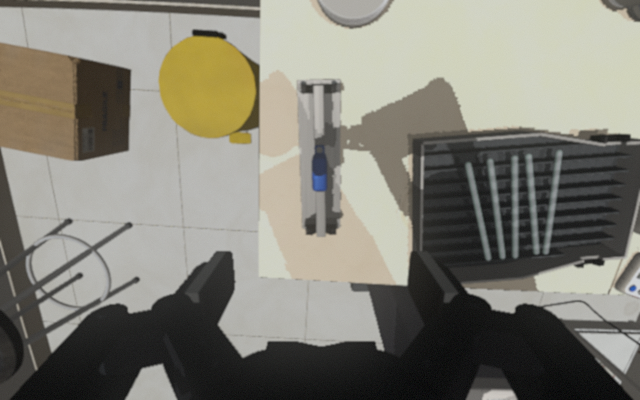

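```bash
python3 -c "
from h import *
c=load('w2'); crop(c,270,70,370,250,'w2c',3.3); crop(c,290,135,350,210,'w2g',8)"
```

```text
scale 3.3
scale 8
```

View pics/w2c.png

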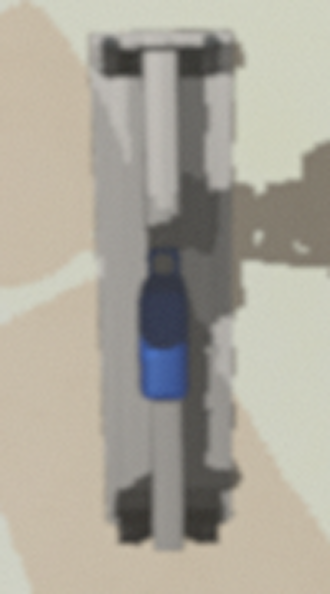

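View pics/w2g.png

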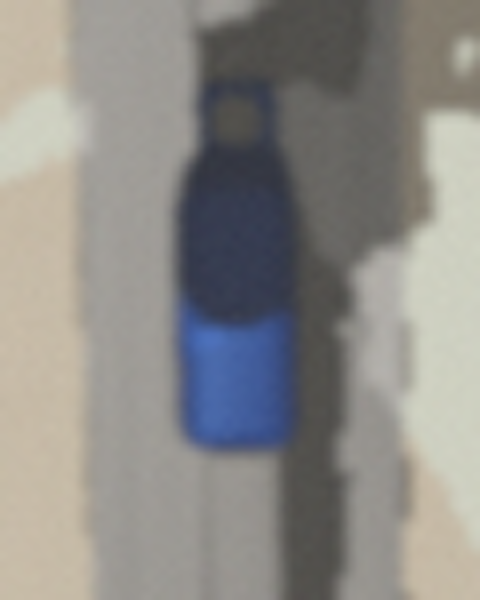

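```bash
python3 -c "
from h import *
c=load('w2')
g=lambda p:[270+p[0]/3.3,70+p[1]/3.3]
P=atz(c,[g(p) for p in [(162,65),(168,548)]],.054);print(P.round(4)); d=P[0]-P[1];print(np.arctan2(d[1],d[0]))
print('grip near end edge',atz(c,[[320.1,135+450/8]],.106).round(4), 'col mid up',atz(c,[[290+237/8,135+200/8]],.108).round(4))
# predicted for hypotheses
for x,y in [(.5465,.363)]:
  print(proj(c,[[x-.018,y,.106],[x+.018,y,.108],[x-.093,y,.054],[x+.093,y,.054]]).round(1))
"
```

```text
[[0.6375 0.3694 0.054 ]
 [0.4591 0.3558 0.054 ]]
0.07630907236422578
grip near end edge [[0.5328 0.3613 0.106 ]] col mid up [[0.5662 0.364  0.108 ]]
[[318.3 195.1]
 [320.5 161.8]
 [315.1 239.7]
 [324.9  88.3]]
```

```bash
python3 -m crank '[[0.03,-0.001,-0.008,0,0,0,0],[0.06,-0.001,-0.008,0,0,0,0],[0.09,-0.001,-0.008,0,0,0,0],[0.11,-0.001,-0.008,0,0,0,0],[0.125,-0.001,-0.008,0,0,0,0],[0.125,-0.001,-0.008,0,0,0,0],[0.125,-0.001,-0.008,0,0,0,0]]'
python3 -c "
from h import *
st();snap('wrist','w3');snap('side','s3'); crop(load('s3'),180,180,340,300,'s3c',5)"
```

```text
clock: 3.5
tcp_pos: [0.5499, 0.3623, 0.1191]
ee_rot: [[0.003, 0.062, -0.998], [0.002, -0.998, -0.062], [-1.0, -0.002, -0.003]]
force: [-0.2, 0.4, 0.8]
gripper_width: 1.002
3.5 [0.5499 0.3623 0.1191] [[0.003, 0.062, -0.998], [0.002, -0.998, -0.062], [-1.0, -0.002, -0.003]] F [-0.18  0.43  0.8 ] g 1.0019255989301628 j [5.270e-01 6.130e-01 1.274e+00 1.000e-03 1.251e+00 2.035e+00]
scale 5
```

View pics/w3.png

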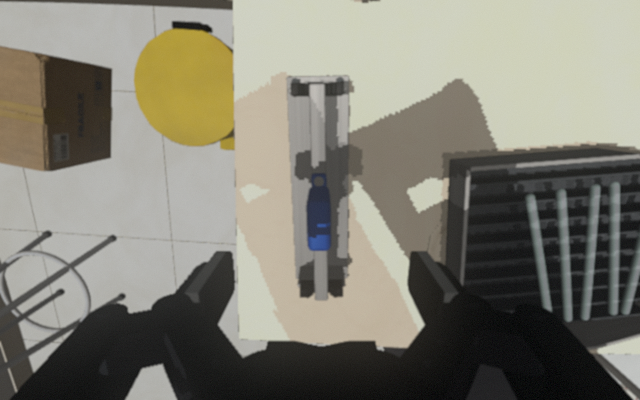

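View pics/s3c.png

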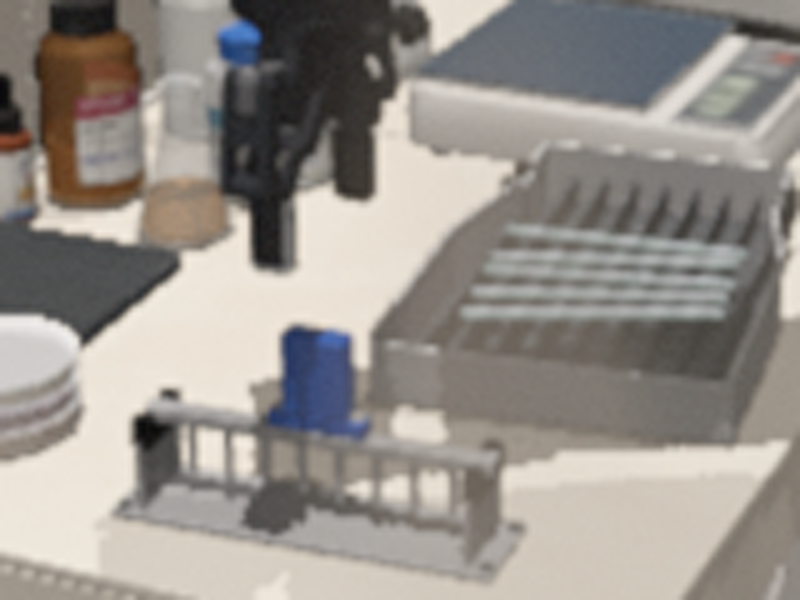

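```bash
python3 -m crank '[[0.012,-0.001,0,0,0,0,0],[0.024,-0.001,0,0,0,0,0],[0.034,-0.001,0,0,0,0,0],[0.04,-0.001,0,0,0,0,0],[0.04,-0.001,0,0,0,0,0],[0.04,-0.001,0,0,0,0,0]]'
python3 -c "
from h import *
st();snap('wrist','w4');snap('side','s4'); crop(load('s4'),180,180,340,300,'s4c',5)"
```

```text
clock: 4.1
tcp_pos: [0.5501, 0.3641, 0.0796]
ee_rot: [[0.003, 0.063, -0.998], [0.003, -0.998, -0.063], [-1.0, -0.003, -0.004]]
force: [0.3, -0.6, 0.3]
gripper_width: 0.998
4.1 [0.5501 0.3641 0.0796] [[0.003, 0.063, -0.998], [0.003, -0.998, -0.063], [-1.0, -0.003, -0.004]] F [ 0.32 -0.58  0.26] g 0.9977620830048002 j [5.290e-01 6.560e-01 1.303e+00 1.000e-03 1.178e+00 2.036e+00]
scale 5
```

View pics/w4.png

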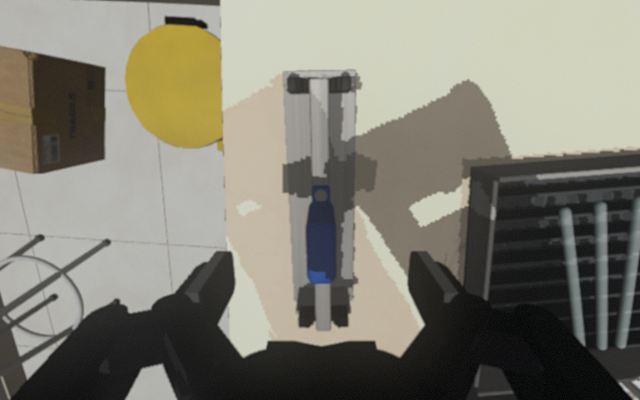

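View pics/s4c.png

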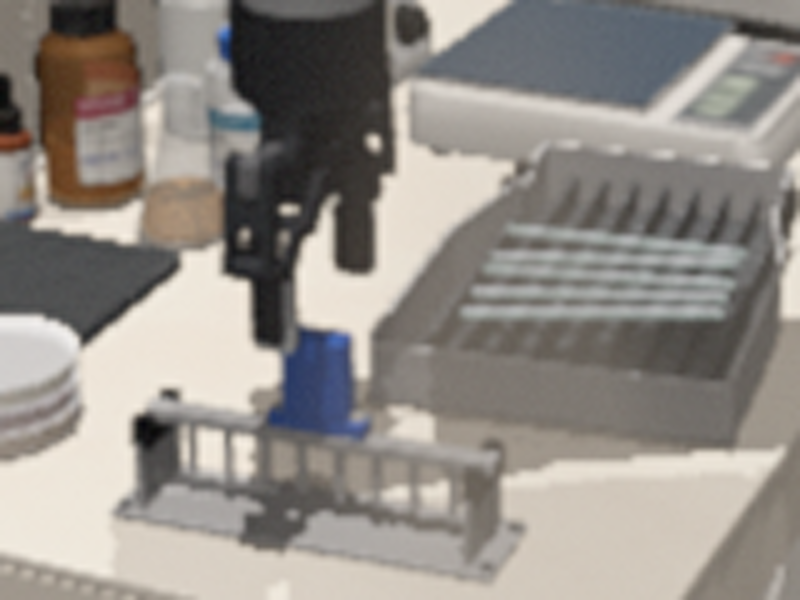

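```bash
python3 -c "
from h import *
s=load('s4'); P=np.array([[.55,.415,.085],[.55,.4065,.085],[.55,.313,.085],[.55,.363,.108],[.539,.41,.085],[.561,.41,.085],[.532,.362,.108],[.568,.364,.108]])
print(((proj(s,P)-[180,180])*5).round(0))
w=load('w4'); print(proj(w,P).round(0))"
```

```text
[[262. 418.]
 [271. 410.]
 [361. 330.]
 [313. 329.]
 [288. 417.]
 [247. 409.]
 [347. 335.]
 [279. 324.]]
[[235. 234.]
 [249. 235.]
 [405. 244.]
 [322. 257.]
 [243. 251.]
 [243. 217.]
 [321. 287.]
 [322. 225.]]
```

```bash
python3 -c "
from h import *
print(r.tips_ahead,[a for a in dir(r) if a[0]!='_'])
T=load('w4')['camera_from_world']; print(-T[:3,:3].T@T[:3,3])
crop(load('w4'),150,220,490,400,'w4f',2.3)"
```

```text
0.008 ['IKError', 'finish_job', 'state', 'tips_ahead']
[0.62219813 0.36767597 0.24843882]
scale 2.3
```

View pics/w4f.png

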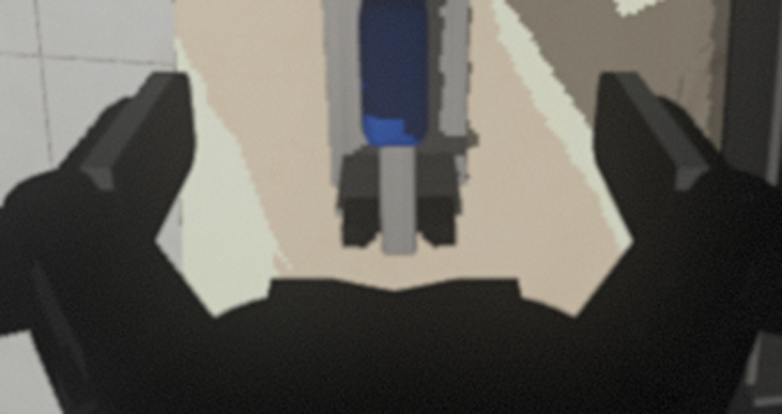

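```bash
python3 -c "
from h import *
crop(load('s4'),215,205,275,275,'s4d',8)
s=load('s4')
for z in (.085,.095,.105,.115): print(z,((proj(s,[[.55,.4065,z],[.55,.42,z],[.55,.32,z],[.55,.306,z]])-[215,205])*8).round(0).tolist(),proj(load('w4'),[[.561,.4065,z],[.539,.4065,z],[.561,.3215,z]]).round(0).tolist())"
```

```text
scale 8
0.085 [[153.0, 456.0], [130.0, 476.0], [288.0, 337.0], [308.0, 319.0]] [[249.0, 218.0], [249.0, 252.0], [393.0, 226.0]]
0.095 [[152.0, 426.0], [129.0, 445.0], [287.0, 309.0], [308.0, 291.0]] [[244.0, 224.0], [245.0, 259.0], [397.0, 233.0]]
0.105 [[151.0, 396.0], [128.0, 415.0], [287.0, 280.0], [307.0, 263.0]] [[240.0, 231.0], [240.0, 268.0], [402.0, 240.0]]
0.115 [[150.0, 365.0], [127.0, 384.0], [286.0, 251.0], [306.0, 234.0]] [[234.0, 238.0], [235.0, 278.0], [407.0, 249.0]]
```

View pics/s4d.png

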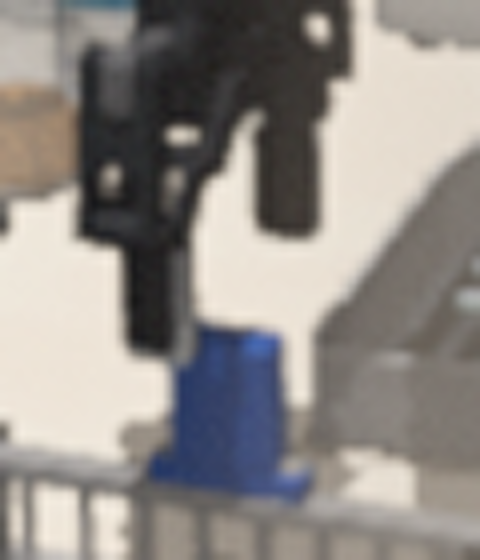

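```bash
python3 -m crank '[[0,0,0,0,0,0,0.5],[0,0,0,0,0,0,0.5],[0,0,0,0,0,0,0.5],[0,0,0,0,0,0,0.5],[0,0,0,0,0,0,0.5]]'
python3 -c "
from h import *
st();snap('wrist','w5');snap('side','s5'); crop(load('s5'),215,205,275,275,'s5d',8)"
```

```text
clock: 4.62
tcp_pos: [0.5505, 0.3643, 0.0807]
ee_rot: [[0.005, 0.063, -0.998], [0.004, -0.998, -0.063], [-1.0, -0.003, -0.005]]
force: [0.7, -0.7, -0.2]
gripper_width: 0.501
4.6167 [0.5505 0.3643 0.0807] [[0.005, 0.063, -0.998], [0.004, -0.998, -0.063], [-1.0, -0.003, -0.005]] F [ 0.7  -0.66 -0.22] g 0.5010961714361541 j [5.290e-01 6.540e-01 1.302e+00 1.000e-03 1.179e+00 2.036e+00]
scale 8
```

View pics/w5.png

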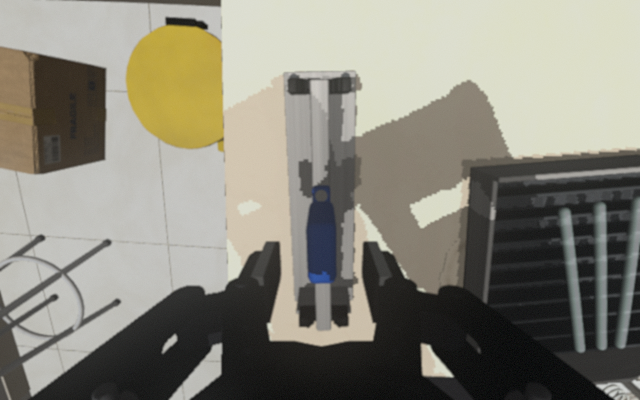

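View pics/s5d.png

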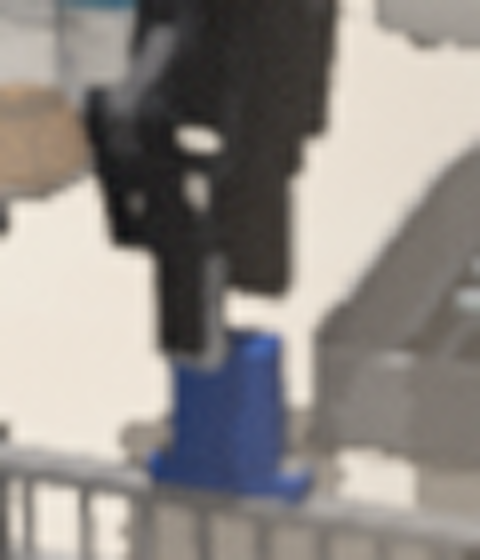

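```bash
python3 -m crank '[[0.01,0,0,0,0,0,0.5],[0.02,0,0,0,0,0,0.5],[0.028,0,0,0,0,0,0.5],[0.028,0,0,0,0,0,0.5],[0.028,0,0,0,0,0,0.5]]'
python3 -c "
from h import *
st();snap('wrist','w6');snap('side','s6'); crop(load('s6'),215,205,275,275,'s6d',8)"
```

```text
clock: 5.13
tcp_pos: [0.5503, 0.3642, 0.0516]
ee_rot: [[0.003, 0.063, -0.998], [0.003, -0.998, -0.063], [-1.0, -0.003, -0.004]]
force: [-0.0, 0.3, 0.7]
gripper_width: 0.496
5.1333 [0.5503 0.3642 0.0516] [[0.003, 0.063, -0.998], [0.003, -0.998, -0.063], [-1.0, -0.003, -0.004]] F [-0.05  0.27  0.68] g 0.4964367375838986 j [5.290e-01 6.880e-01 1.319e+00 1.000e-03 1.129e+00 2.036e+00]
scale 8
```

View pics/w6.png

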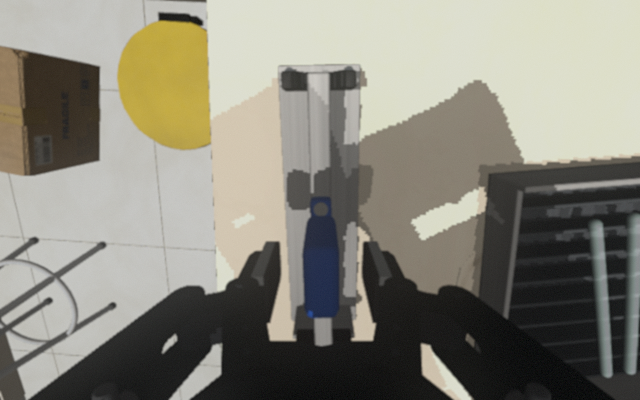

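View pics/s6d.png

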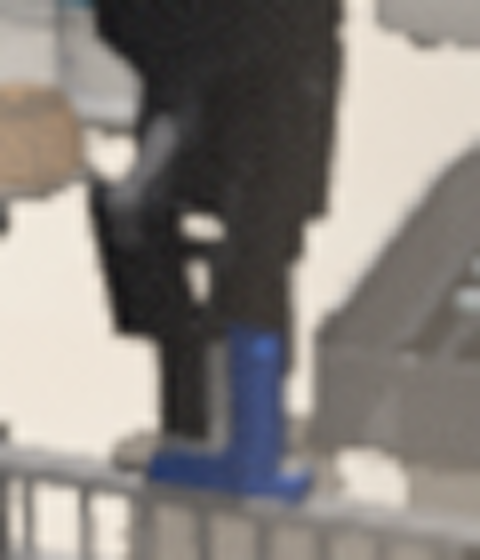

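```bash
python3 -m crank '[[0,0,0,0,0,0,1],[0,0,0,0,0,0,1],[0,0,0,0,0,0,1],[0,0,0,0,0,0,1],[0,0,0,0,0,0,1],[0,0,0,0,0,0,1]]' 80
python3 -c "
from h import *
st();snap('side','s7'); crop(load('s7'),195,195,295,295,'s7d',6)"
```

```text
clock: 5.73
tcp_pos: [0.5511, 0.3646, 0.0535]
ee_rot: [[0.006, 0.063, -0.998], [0.004, -0.998, -0.063], [-1.0, -0.004, -0.006]]
force: [-1.0, -0.6, 6.1]
gripper_width: 0.17
5.7333 [0.5511 0.3646 0.0535] [[0.006, 0.063, -0.998], [0.004, -0.998, -0.063], [-1.0, -0.004, -0.006]] F [-0.96 -0.64  6.07] g 0.1695032259387645 j [5.290e-01 6.860e-01 1.318e+00 1.000e-03 1.130e+00 2.036e+00]
scale 6
```

View pics/s7d.png

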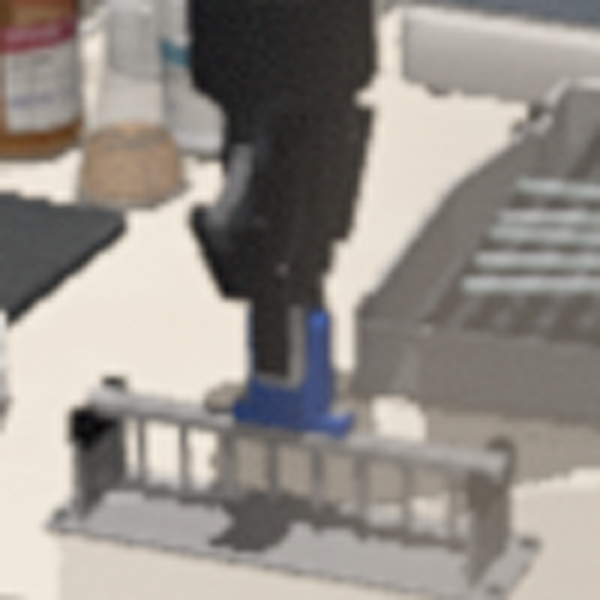

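```bash
python3 -m crank '[[-0.005,0,0,0,0,0,1],[-0.01,0,0,0,0,0,1],[-0.02,0,0,0,0,0,1],[-0.035,0,0,0,0,0,1],[-0.055,0,0,0,0,0,1],[-0.075,0,0,0,0,0,1],[-0.095,0,0,0,0,0,1],[-0.105,0,0,0,0,0,1],[-0.105,0,0,0,0,0,1],[-0.105,0,0,0,0,0,1]]'
python3 -c "
from h import *
st();snap('wrist','w8');snap('side','s8'); snap('top','t8')
crop(load('s8'),195,155,295,255,'s8d',6);crop(load('w8'),220,100,420,400,'w8d',2)"
```

```text
clock: 6.62
tcp_pos: [0.5503, 0.3641, 0.1583]
ee_rot: [[0.006, 0.063, -0.998], [0.004, -0.998, -0.063], [-1.0, -0.004, -0.006]]
force: [-0.4, -0.3, -1.9]
gripper_width: 0.175
6.6167 [0.5503 0.3641 0.1583] [[0.006, 0.063, -0.998], [0.004, -0.998, -0.063], [-1.0, -0.004, -0.006]] F [-0.43 -0.28 -1.91] g 0.17455682091349417 j [5.290e-01 5.790e-01 1.234e+00 1.000e-03 1.321e+00 2.036e+00]
scale 6
scale 2
```

View pics/w8.png

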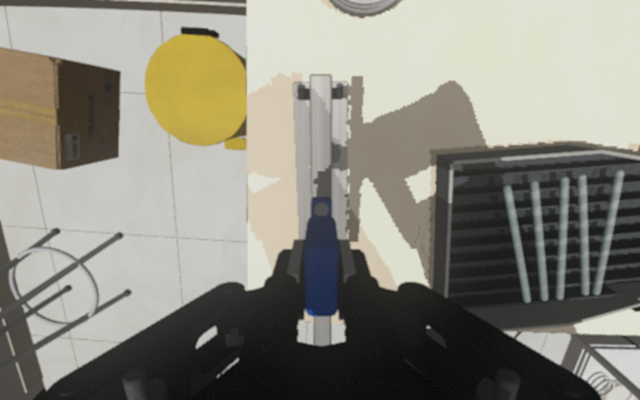

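View pics/s8d.png

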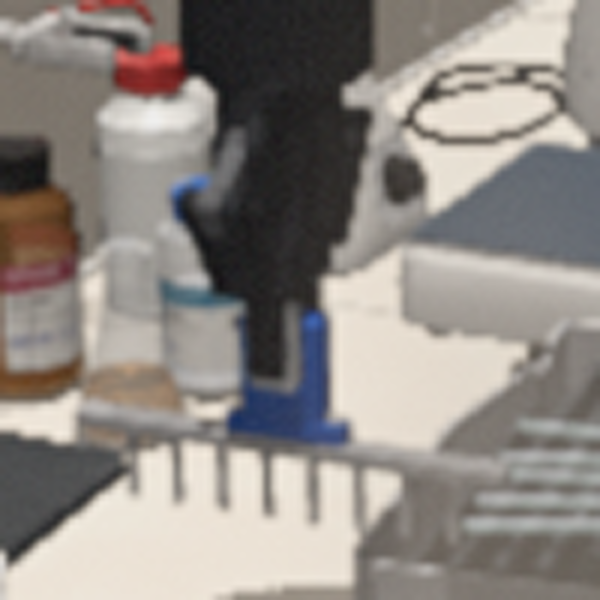

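```bash
python3 -c "
from h import *
w=load('w8'); P=atz(w,[[320.5,75],[321.5,345]],.159);print(P.round(4),P.mean(0)); d=P[0]-P[1]; print(np.arctan2(d[1],d[0]),np.linalg.norm(d))
s=load('s8'); g=lambda p:[195+p[0]/6,155+p[1]/6]
P=atz(s,[g((82,405)),g((505,470))],.157);print(P.round(4),P.mean(0)); d=P[0]-P[1]; print(np.arctan2(d[1],d[0]),np.linalg.norm(d))
t=load('t8'); crop(t,130,110,260,260,'t8c',5)"
```

```text
[[0.6417 0.3696 0.159 ]
 [0.4688 0.3579 0.159 ]] [0.55526278 0.36377362 0.159     ]
0.06738763906386736 0.1733007470141289
[[0.6384 0.3694 0.157 ]
 [0.4547 0.3576 0.157 ]] [0.54654816 0.36348739 0.157     ]
0.06382331699131347 0.18401700500207194
scale 5
```

View pics/t8c.png

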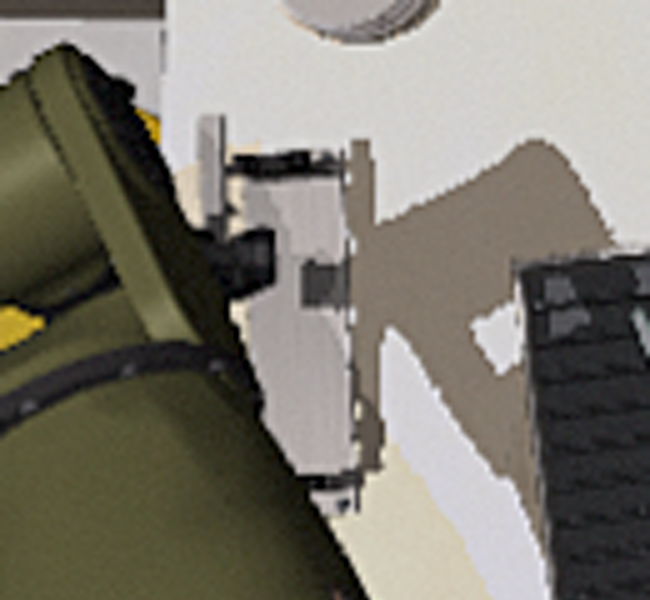

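View pics/w8d.png

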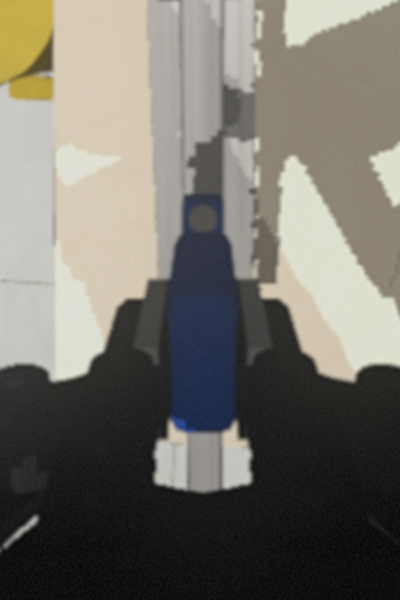

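```bash
python3 -c "
from h import *
rel([.4905,.1995,.13],-1.426)"
```

```text
shift [0.0261 0.1603 0.0698] turn [-0.0818 -0.0044  0.0028]
```

```bash
python3 -m crank '[[-0.005,0.015,0.007,0,-0.004,0.003,1],[-0.005,0.04,0.017,-0.02,-0.004,0.003,1],[-0.005,0.065,0.028,-0.04,-0.004,0.003,1],[0,0.09,0.039,-0.06,-0.004,0.003,1],[0.008,0.115,0.05,-0.08,-0.004,0.003,1],[0.016,0.14,0.061,-0.082,-0.004,0.003,1],[0.022,0.155,0.067,-0.082,-0.004,0.003,1],[0.026,0.16,0.07,-0.082,-0.004,0.003,1],[0.026,0.16,0.07,-0.082,-0.004,0.003,1],[0.026,0.16,0.07,-0.082,-0.004,0.003,1],[0.026,0.16,0.07,-0.082,-0.004,0.003,1]]'
python3 -c "
from h import *
st();snap('wrist','w9');snap('side','s9');snap('top','t9')
crop(load('s9'),195,155,355,275,'s9d',5);crop(load('t9'),210,130,370,250,'t9d',5)"
```

```text
clock: 7.68
tcp_pos: [0.4907, 0.2007, 0.1302]
ee_rot: [[0.001, 0.145, -0.989], [0.0, -0.989, -0.145], [-1.0, 0.0, -0.001]]
force: [0.6, 0.5, -2.9]
gripper_width: 0.171
7.6833 [0.4907 0.2007 0.1302] [[0.001, 0.145, -0.989], [0.0, -0.989, -0.145], [-1.0, 0.0, -0.001]] F [ 0.56  0.53 -2.92] g 0.17076178969428404 j [ 0.319  0.331  1.664 -0.     1.146  1.745]
scale 5
scale 5
```

View pics/w9.png

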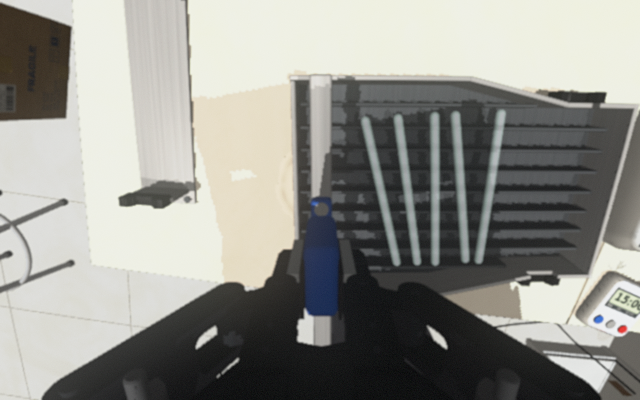

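View pics/s9d.png

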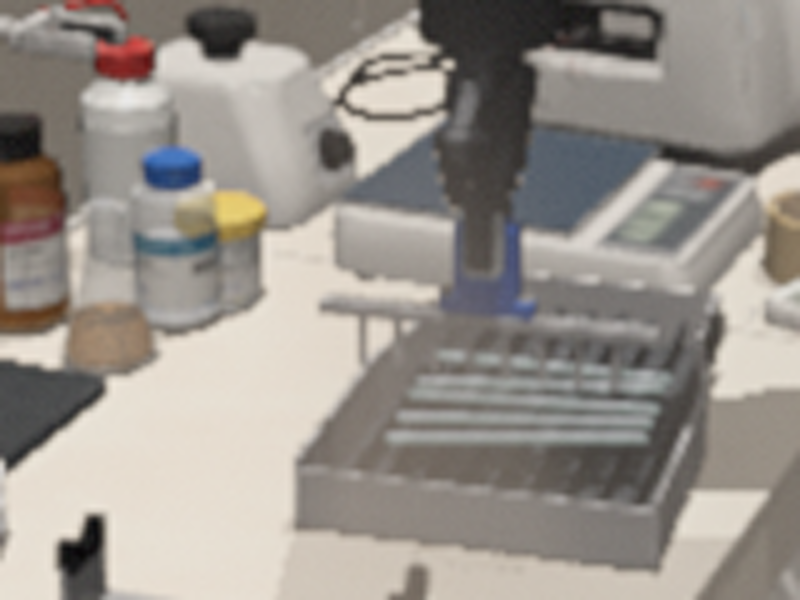

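View pics/t9d.png

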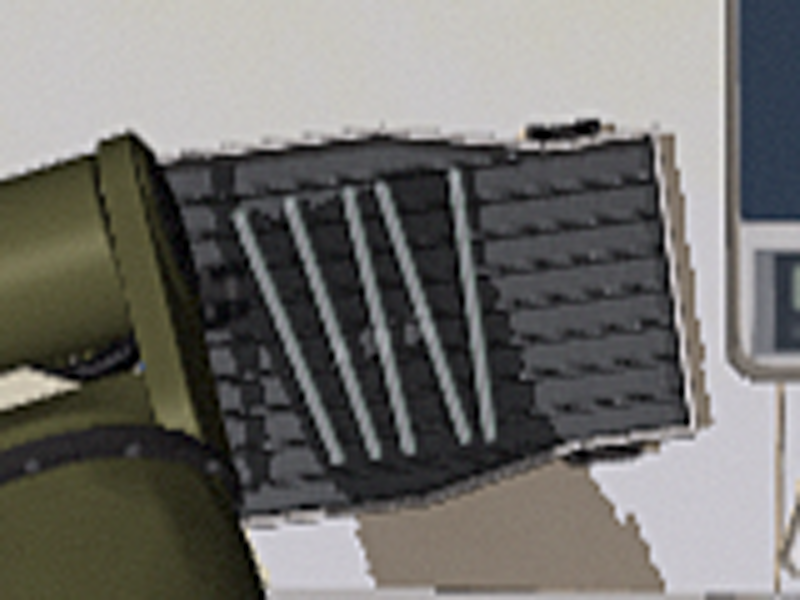

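```bash
python3 -c "
from h import *
c=load('w9'); crop(c,280,60,460,195,'w9a',4.4); crop(c,460,70,640,300,'w9b',2.6)"
```

```text
scale 4.4
scale 2.6
```

View pics/w9a.png

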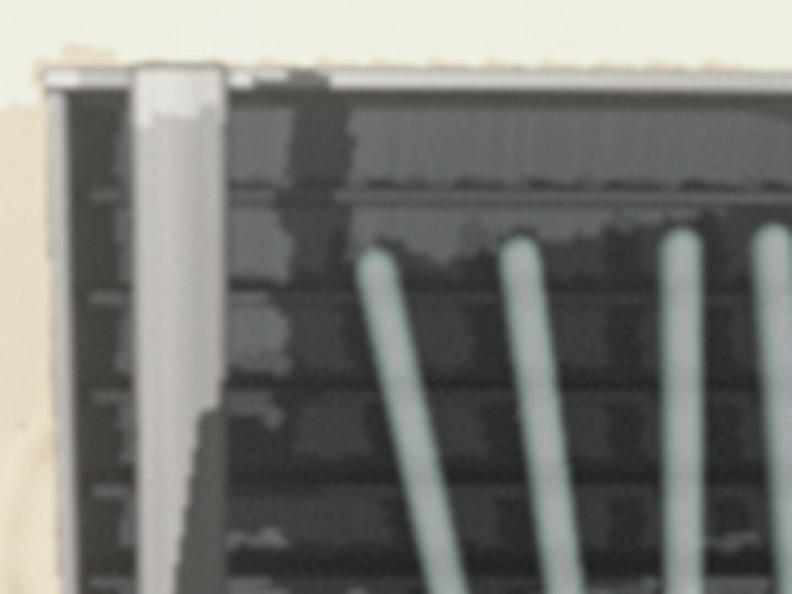

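View pics/w9b.png

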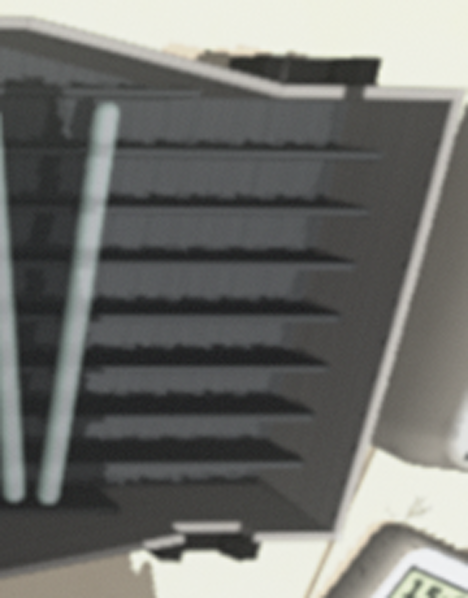

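```bash
cat > fit9.py <<'E'
from h import *
from fit import X
from scipy.optimize import least_squares
w=load('w9'); A=lambda a,b:(280+a/4.4,60+b/4.4); B=lambda a,b:(460+a/2.6,70+b/2.6)
C=[(A(48,78),(100,151,45)),(B(30,22),(100,5,45)),(B(280,90),(81,-80,45)),(B(455,97),(81,-142,45)),(B(337,535),(-81,-142,45))]+[(B(*p),(x,-140,26)) for p,x in zip([(380,155),(365,209),(352,262),(338,314),(325,365),(312,411),(300,462)],range(60,-61,-20))]
U=np.array([c[0] for c in C]);P=np.array([c[1] for c in C])/1000
f=lambda p:(proj(w,X(p[:3],P)+[0,0,p[3] if len(p)>3 else 0])-U).ravel()
for p0 in ([.507,.073,.145],[.507,.073,.145,0]):
    s=least_squares(f,p0,loss='soft_l1'); print(s.x.round(4),f(s.x).reshape(-1,2).round(1).tolist())
zb=.1302+.0325-.032
Q=atz(w,[A(179,68),A(167,500)],zb-.00); print('bar far end, mid',Q.round(4))
d=Q[0]-Q[1]; print('bar yaw',np.arctan2(d[1],d[0]), 'centre if end', (Q[0]-.093*np.array([np.cos(.145),np.sin(.145),0])).round(4))
E
python3 fit9.py
```

```text
[0.5085 0.0778 0.1479] [[-4.4, -0.5], [-3.0, -0.5], [-2.1, -0.7], [-0.1, -1.9], [-1.6, -0.1], [0.6, -0.4], [1.0, 0.6], [0.8, 1.1], [1.0, 1.3], [1.0, 1.1], [1.0, 2.1], [0.8, 0.5]]
[ 0.5089  0.0746  0.1448 -0.0038] [[0.4, -0.5], [-1.0, 0.1], [-1.8, -0.1], [-0.9, -1.1], [-2.1, -1.7], [0.1, -0.0], [0.6, 0.6], [0.4, 0.9], [0.6, 0.8], [0.6, 0.4], [0.7, 1.1], [0.5, -0.7]]
bar far end, mid [[0.581  0.2136 0.1307]
 [0.5287 0.2075 0.1307]]
bar yaw 0.11638380522520576 centre if end [0.489  0.2002 0.1307]
```

```bash
python3 -m crank '[[0.01,-0.001,-0.0015,0,0,0,1],[0.02,-0.001,-0.0015,0,0,0,1],[0.03,-0.001,-0.0015,0,0,0,1],[0.036,-0.001,-0.0015,0,0,0,1],[0.036,-0.001,-0.0015,0,0,0,1],[0.036,-0.001,-0.0015,0,0,0,1]]'
python3 -c "
from h import *
st();snap('wrist','w10');snap('side','s10')
crop(load('s10'),240,190,350,280,'s10d',7);crop(load('w10'),260,50,440,185,'w10a',4.4)"
```

```text
clock: 8.33
tcp_pos: [0.4917, 0.2017, 0.0937]
ee_rot: [[-0.0, 0.145, -0.989], [-0.0, -0.989, -0.145], [-1.0, 0.0, 0.0]]
force: [-0.5, -0.2, -1.5]
gripper_width: 0.178
8.3333 [0.4917 0.2017 0.0937] [[-0.0, 0.145, -0.989], [-0.0, -0.989, -0.145], [-1.0, 0.0, 0.0]] F [-0.47 -0.15 -1.49] g 0.1779137994396923 j [ 0.32   0.38   1.691 -0.     1.071  1.746]
scale 7
scale 4.4
```

View pics/w10a.png

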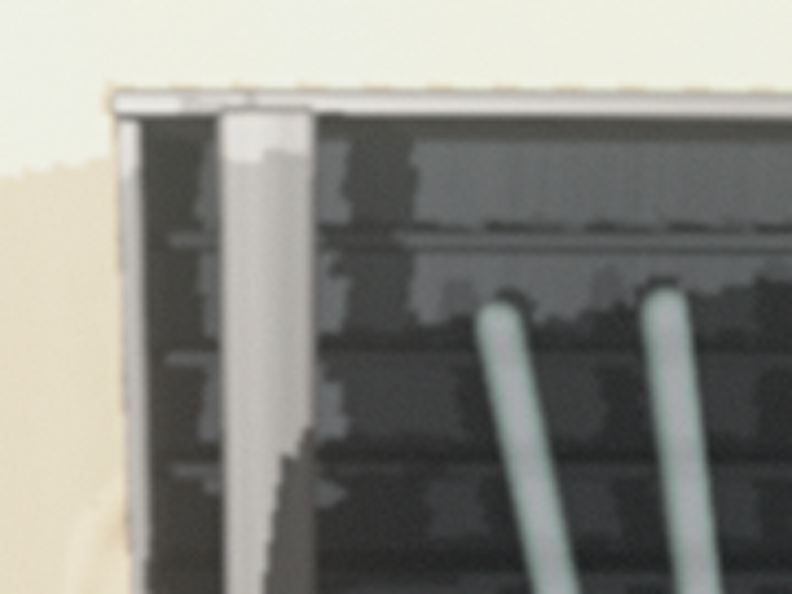

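View pics/s10d.png

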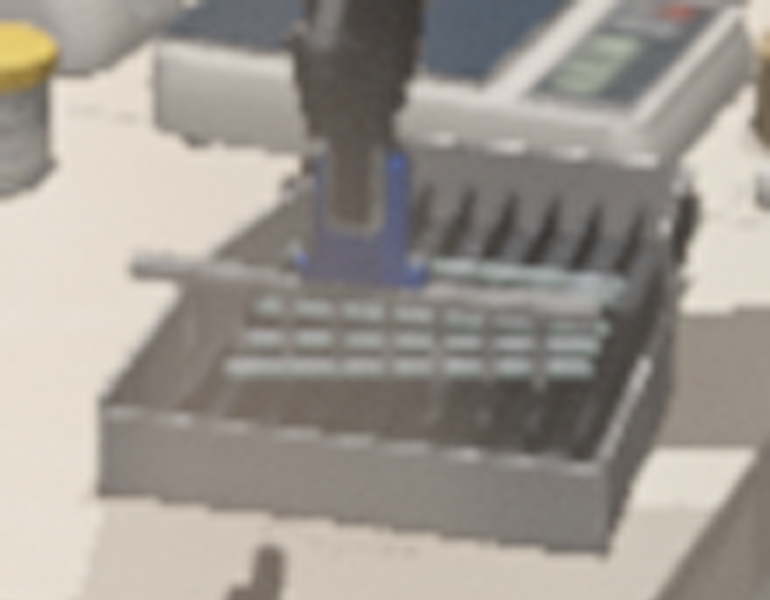

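```bash
python3 -c "
from h import *
w=load('w10'); A=lambda a,b:[260+a/4.4,50+b/4.4]
yaw=.147; ex=np.array([np.cos(yaw),np.sin(yaw),0]); ey=np.array([-np.sin(yaw),np.cos(yaw),0])
rim=atz(w,[A(270,103)],.045)[0]; rib=atz(w,[A(420,240)],.026)[0]; end=atz(w,[A(268,112)],.094)[0]
print('rim x',rim@ex,'=100; rib x',rib@ex,'=80; end',end@ex,'=93')
print('tray x0 from rim',rim@ex-.1,'rib',rib@ex-.08,'rake',end@ex-.093)
rear=atz(w,[A(137,300),A(143,560)],.038)@ey; bar=atz(w,[A(268,130),A(266,560)],.094)@ey
print('rear y',rear,'bar y',bar, 149+(bar-rear)*1000)
d=np.diff(atz(w,[A(268,130),A(266,560)],.094),axis=0); print(np.arctan2(d[0,1],d[0,0])+0)
"

```

```text
rim x 0.6138445185467968 =100; rib x 0.5939990146859736 =80; end 0.6071691725783814 =93
tray x0 from rim 0.5138445185467968 rib 0.5139990146859736 rake 0.5141691725783815
rear y [0.14862791 0.14881327] bar y [0.12694094 0.12722791] [127.31302506 127.4146446 ]
-3.0000302555885345
```

```bash
python3 -m crank '[[0.008,0,0,0,0,0,1],[0.016,0,0,0,0,0,1],[0.022,0,0,0,0,0,1],[0.028,0,0,0,0,0,1],[0.032,0,0,0,0,0,1],[0.035,0,0,0,0,0,1],[0.037,0,0,0,0,0,1],[0.037,0,0,0,0,0,1],[0.037,0,0,0,0,0,1]]'
python3 -c "
from h import *
st();snap('wrist','w11');snap('side','s11')
crop(load('s11'),240,190,350,280,'s11d',7);crop(load('w11'),240,50,640,350,'w11a',2)"
```

```text
clock: 9.18
tcp_pos: [0.4922, 0.2018, 0.0576]
ee_rot: [[0.001, 0.145, -0.989], [0.0, -0.989, -0.145], [-1.0, 0.0, -0.001]]
force: [-0.3, 0.5, -1.8]
gripper_width: 0.17
9.1833 [0.4922 0.2018 0.0576] [[0.001, 0.145, -0.989], [0.0, -0.989, -0.145], [-1.0, 0.0, -0.001]] F [-0.33  0.51 -1.81] g 0.1698029002613828 j [ 0.32   0.432  1.716 -0.     0.993  1.746]
scale 7
scale 2
```

View pics/w11a.png

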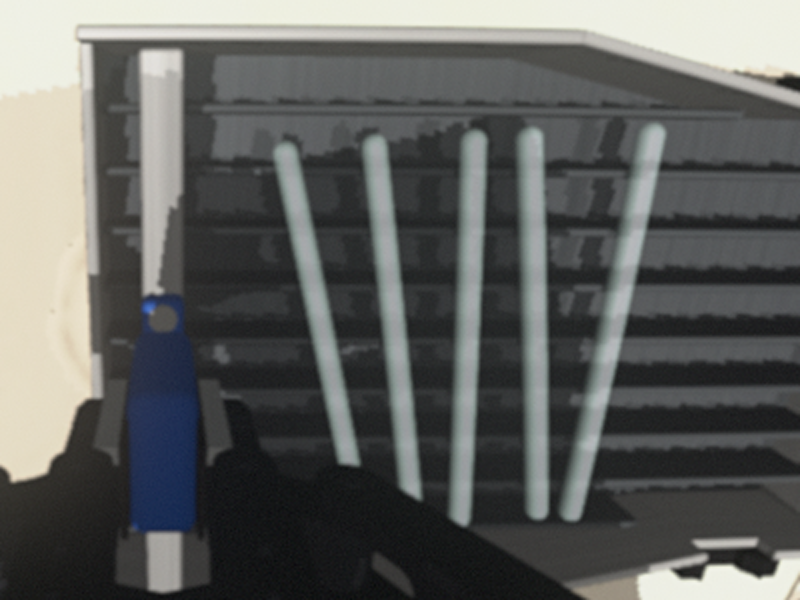

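View pics/s11d.png

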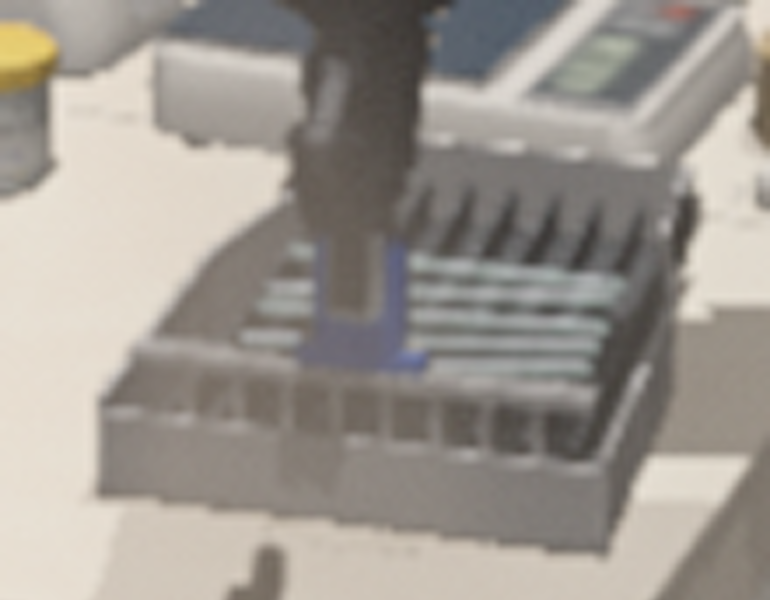

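```bash
python3 -m crank '[[0,0.002,0,0,0,0,1],[0,0.005,0,0,0,0,1],[0,0.009,0,0,0,0,1],[0,0.013,0,0,0,0,1],[0,0.017,0,0,0,0,1],[0,0.021,0,0,0,0,1],[0,0.025,0,0,0,0,1],[0,0.029,0,0,0,0,1],[0,0.033,0,0,0,0,1],[0,0.037,0,0,0,0,1],[0,0.041,0,0,0,0,1],[0,0.045,0,0,0,0,1]]'
python3 -m crank '[[0,0.004,0,0,0,0,1],[0,0.008,0,0,0,0,1],[0,0.012,0,0,0,0,1],[0,0.016,0,0,0,0,1],[0,0.02,0,0,0,0,1],[0,0.024,0,0,0,0,1],[0,0.028,0,0,0,0,1],[0,0.032,0,0,0,0,1],[0,0.036,0,0,0,0,1],[0,0.04,0,0,0,0,1],[0,0.044,0,0,0,0,1],[0,0.044,0,0,0,0,1]]'
python3 -c "
from h import *
st();snap('wrist','w12');snap('side','s12')
crop(load('s12'),240,190,350,280,'s12d',7);crop(load('w12'),240,50,640,350,'w12a',2)"
```

```text
clock: 10.28
tcp_pos: [0.4989, 0.1569, 0.0578]
ee_rot: [[0.002, 0.145, -0.989], [0.0, -0.989, -0.145], [-1.0, -0.0, -0.002]]
force: [0.3, 0.4, -2.0]
gripper_width: 0.17
clock: 11.28
tcp_pos: [0.5054, 0.1127, 0.0578]
ee_rot: [[0.002, 0.145, -0.989], [0.0, -0.989, -0.145], [-1.0, 0.0, -0.002]]
force: [-0.1, 0.4, -1.8]
gripper_width: 0.174
11.2833 [0.5054 0.1127 0.0578] [[0.002, 0.145, -0.989], [0.0, -0.989, -0.145], [-1.0, 0.0, -0.002]] F [-0.13  0.4  -1.78] g 0.17448390721714 j [ 0.149  0.404  1.756 -0.     0.98   1.574]
scale 7
scale 2
```

View pics/w12a.png

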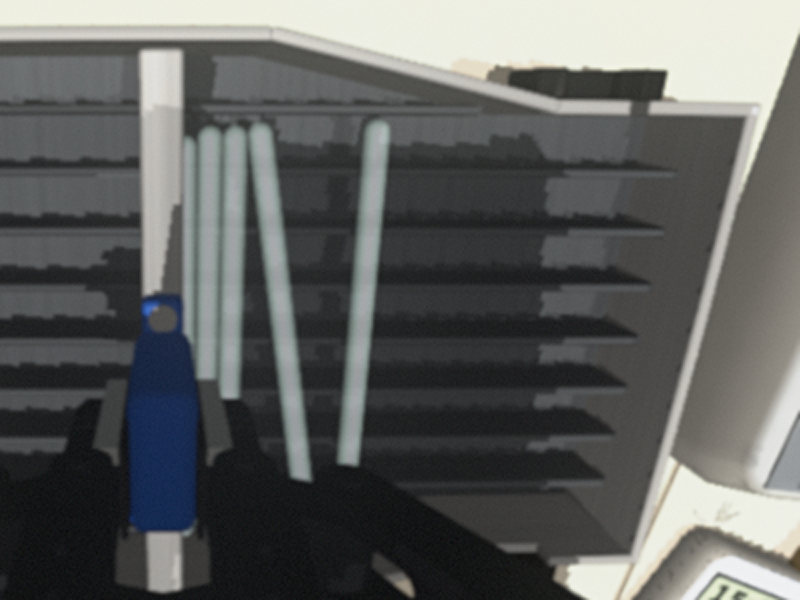

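View pics/s12d.png

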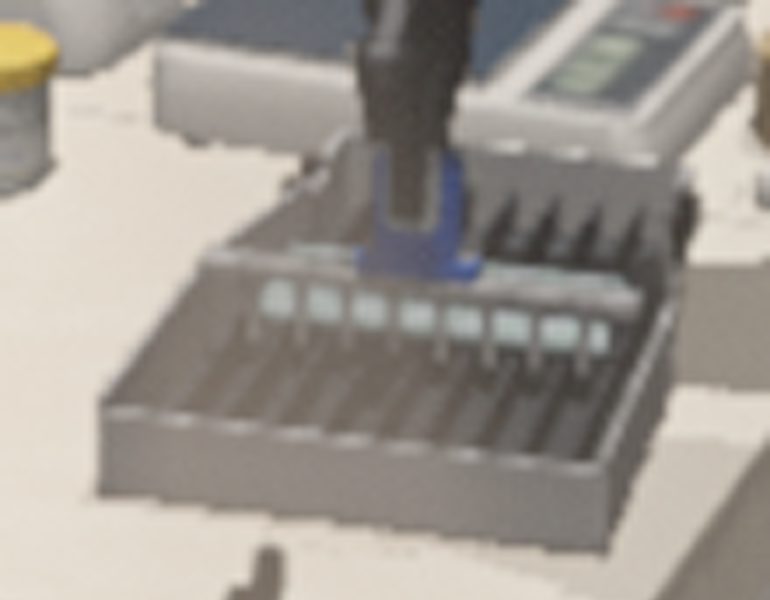

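```bash
python3 -m crank '[[0,0.002,0,0,0,0,1],[0,0.005,0,0,0,0,1],[0,0.008,0,0,0,0,1],[0,0.011,0,0,0,0,1],[0,0.014,0,0,0,0,1],[0,0.017,0,0,0,0,1],[0,0.02,0,0,0,0,1],[0,0.023,0,0,0,0,1],[0,0.026,0,0,0,0,1],[0,0.029,0,0,0,0,1],[0,0.032,0,0,0,0,1],[0,0.035,0,0,0,0,1]]'
python3 -m crank '[[0,0.003,0,0,0,0,1],[0,0.006,0,0,0,0,1],[0,0.009,0,0,0,0,1],[0,0.012,0,0,0,0,1],[0,0.015,0,0,0,0,1],[0,0.018,0,0,0,0,1],[0,0.021,0,0,0,0,1],[0,0.024,0,0,0,0,1],[0,0.027,0,0,0,0,1],[0,0.03,0,0,0,0,1],[0,0.033,0,0,0,0,1],[0,0.033,0,0,0,0,1]]'
python3 -c "
from h import *
st();snap('wrist','w13');snap('side','s13')
crop(load('s13'),240,190,350,280,'s13d',7);crop(load('w13'),240,50,640,350,'w13a',2)"
```

```text
clock: 12.38
tcp_pos: [0.5104, 0.0784, 0.0578]
ee_rot: [[0.002, 0.145, -0.989], [0.0, -0.989, -0.145], [-1.0, -0.0, -0.002]]
force: [-0.5, 0.7, -1.6]
gripper_width: 0.17
clock: 13.38
tcp_pos: [0.5153, 0.0452, 0.0578]
ee_rot: [[0.002, 0.145, -0.989], [0.0, -0.989, -0.145], [-1.0, 0.0, -0.002]]
force: [0.6, 0.4, -2.2]
gripper_width: 0.174
13.3833 [0.5153 0.0452 0.0578] [[0.002, 0.145, -0.989], [0.0, -0.989, -0.145], [-1.0, 0.0, -0.002]] F [ 0.6   0.35 -2.21] g 0.1744057886966515 j [0.017 0.403 1.758 0.    0.979 1.442]
scale 7
scale 2
```

View pics/w13a.png

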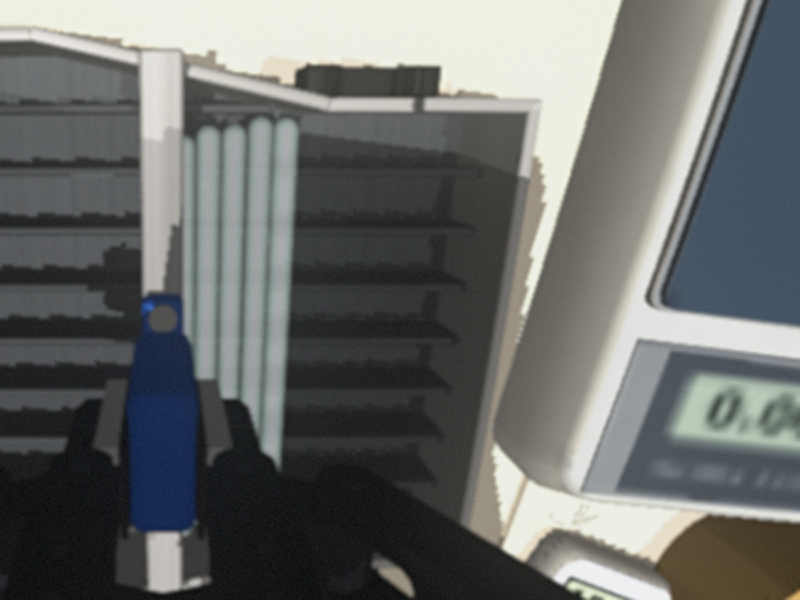

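View pics/s13d.png

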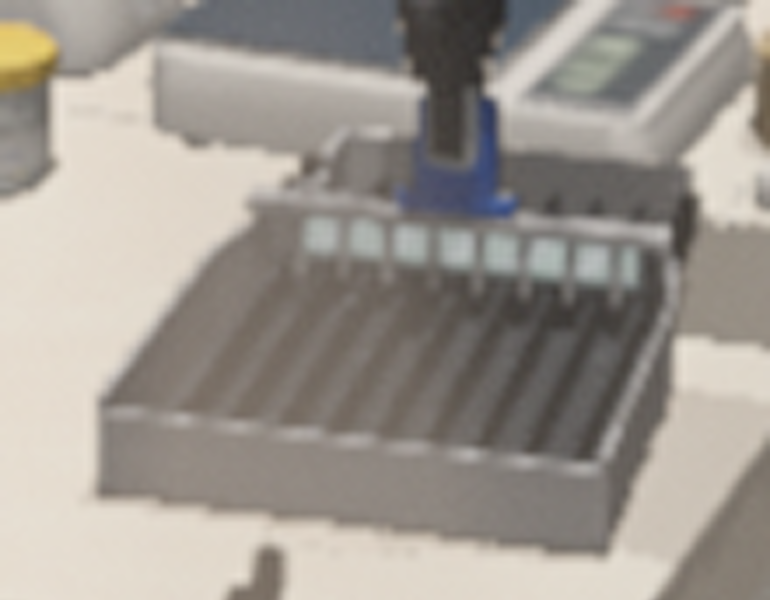

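```bash
python3 -m crank '[[0,0.002,0,0,0,0,1],[0,0.004,0,0,0,0,1],[0,0.006,0,0,0,0,1],[0,0.008,0,0,0,0,1],[0,0.01,0,0,0,0,1],[0,0.012,0,0,0,0,1],[0,0.014,0,0,0,0,1],[0,0.016,0,0,0,0,1],[0,0.018,0,0,0,0,1],[0,0.02,0,0,0,0,1],[0,0.022,0,0,0,0,1],[0,0.024,0,0,0,0,1]]'
python3 -m crank '[[0,0.002,0,0,0,0,1],[0,0.004,0,0,0,0,1],[0,0.006,0,0,0,0,1],[0,0.008,0,0,0,0,1],[0,0.01,0,0,0,0,1],[0,0.012,0,0,0,0,1],[0,0.014,0,0,0,0,1],[0,0.016,0,0,0,0,1],[0,0.018,0,0,0,0,1],[0,0.02,0,0,0,0,1],[0,0.022,0,0,0,0,1],[0,0.024,0,0,0,0,1]]'
python3 -c "
from h import *
st();snap('wrist','w14');snap('side','s14');snap('top','t14')
crop(load('s14'),240,190,350,280,'s14d',7);crop(load('w14'),240,50,440,200,'w14a',4);crop(load('t14'),210,130,370,250,'t14d',5)"
```

```text
clock: 14.48
tcp_pos: [0.5187, 0.0217, 0.0578]
ee_rot: [[0.002, 0.145, -0.989], [0.0, -0.989, -0.145], [-1.0, -0.0, -0.002]]
force: [-0.5, 0.3, -1.8]
gripper_width: 0.172
clock: 15.48
tcp_pos: [0.5222, -0.0023, 0.0578]
ee_rot: [[0.002, 0.145, -0.989], [0.0, -0.989, -0.145], [-1.0, -0.0, -0.002]]
force: [-1.7, -0.6, -1.9]
gripper_width: 0.175
15.4833 [ 0.5222 -0.0023  0.0578] [[0.002, 0.145, -0.989], [0.0, -0.989, -0.145], [-1.0, -0.0, -0.002]] F [-1.66 -0.59 -1.89] g 0.17473135583176846 j [-0.075  0.412  1.744  0.     0.984  1.351]
scale 7
scale 4
scale 5
```

View pics/w14a.png

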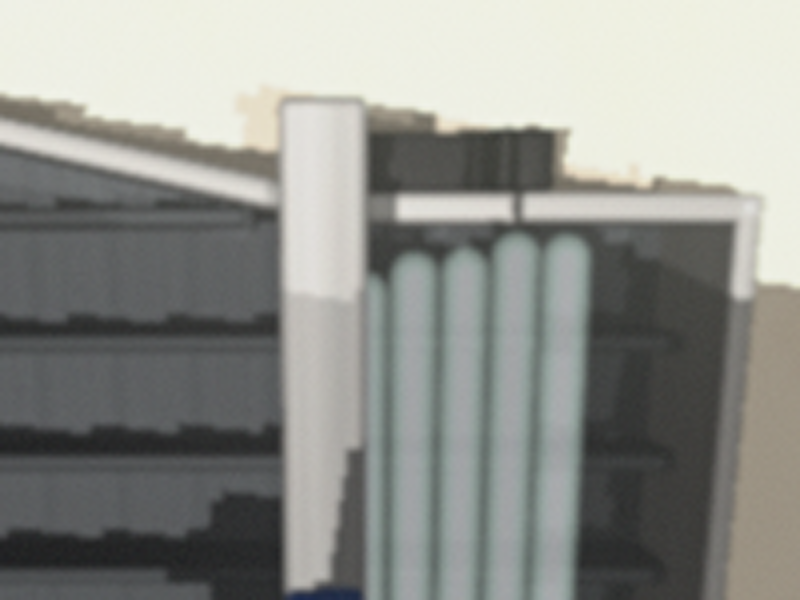

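View pics/s14d.png

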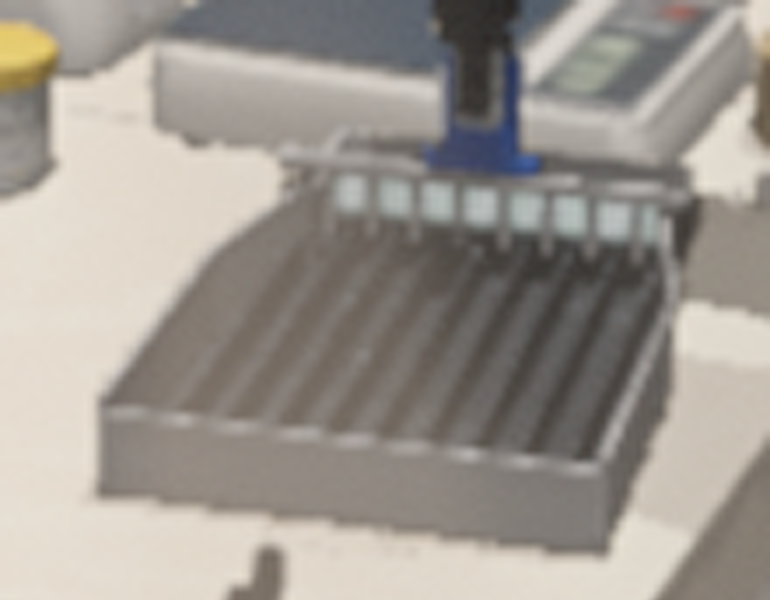

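View pics/t14d.png

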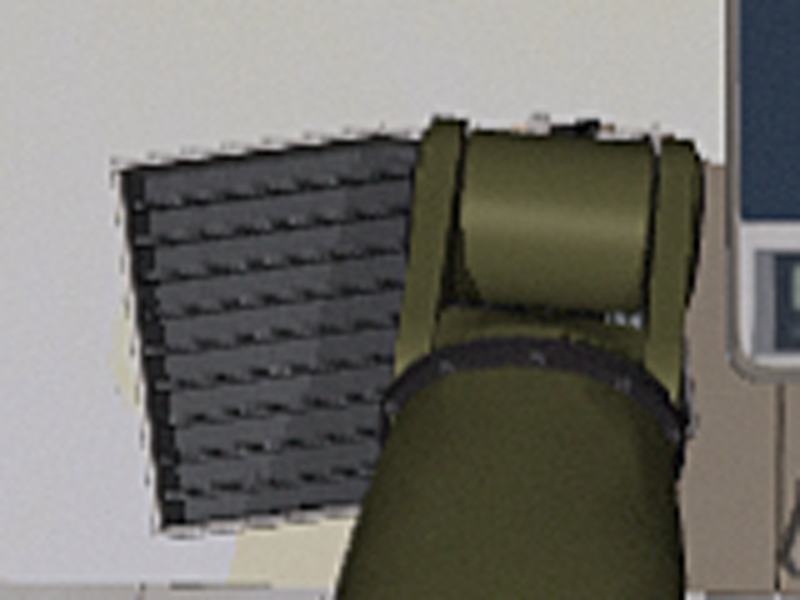

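```bash
cat > chk.py <<'E'
from h import *
def chk(f,bar,stop,wall,end,zb,A,yaw=.147):
    w=load(f); ex=np.array([np.cos(yaw),np.sin(yaw),0]); ey=np.array([-np.sin(yaw),np.cos(yaw),0])
    s=atz(w,[A(*p) for p in stop],.045)@ey; b=atz(w,[A(*p) for p in bar],zb)@ey
    print('bar y',-142+(b-s.mean())*1000,'stop',s)
    x=atz(w,[A(*wall)],.045)[0]@ex-.081; e=atz(w,[A(*end)],zb)[0]@ex-.093; print('dx mm',(e-x)*1000)
E
python3 -c "
from chk import *
chk('w14',[(323,130),(322,280)],[(746,215),(733,400)],(600,208),(322,100),.0583,lambda a,b:[240+a/4,50+b/4])
w=load('w14')
yaw=.147;ey=np.array([-np.sin(yaw),np.cos(yaw),0]);A=lambda a,b:[240+a/4,50+b/4]
s=(atz(w,[A(746,215)],.045)@ey)[0]
print('notch edges y',[-142+1000*((atz(w,[A(*p)],.046)@ey)[0]-s) for p in [(470,160),(515,160),(557,160)]])
"
```

```text
bar y [-79.94559663 -79.78625051] stop [-0.14103221 -0.14159251]
dx mm 1.1289524388450323
notch edges y [np.float64(-101.25530462006532), np.float64(-107.70516273628701), np.float64(-113.73129854620217)]
```

```bash
python3 -m crank '[[0,0.0015,0.001,0,0,0,1],[0,0.003,0.001,0,0,0,1],[0,0.0045,0.001,0,0,0,1],[0,0.006,0.001,0,0,0,1],[0,0.0075,0.001,0,0,0,1],[0,0.009,0.001,0,0,0,1],[0,0.0105,0.001,0,0,0,1],[0,0.012,0.001,0,0,0,1],[0,0.013,0.001,0,0,0,1],[0,0.0135,0.001,0,0,0,1],[0,0.0135,0.001,0,0,0,1]]'
python3 -c "
from h import *
st();snap('wrist','w15');snap('side','s15')
crop(load('s15'),240,190,350,280,'s15d',7);crop(load('w15'),240,50,440,200,'w15a',4)"
```

```text
clock: 16.55
tcp_pos: [0.5232, -0.0159, 0.0578]
ee_rot: [[0.002, 0.144, -0.99], [0.0, -0.99, -0.144], [-1.0, 0.0, -0.002]]
force: [-0.3, 0.5, -2.1]
gripper_width: 0.176
16.55 [ 0.5232 -0.0159  0.0578] [[0.002, 0.144, -0.99], [0.0, -0.99, -0.144], [-1.0, 0.0, -0.002]] F [-0.27  0.55 -2.07] g 0.17568105380001664 j [-0.1    0.415  1.74   0.     0.985  1.325]
scale 7
scale 4
```

View pics/w15a.png

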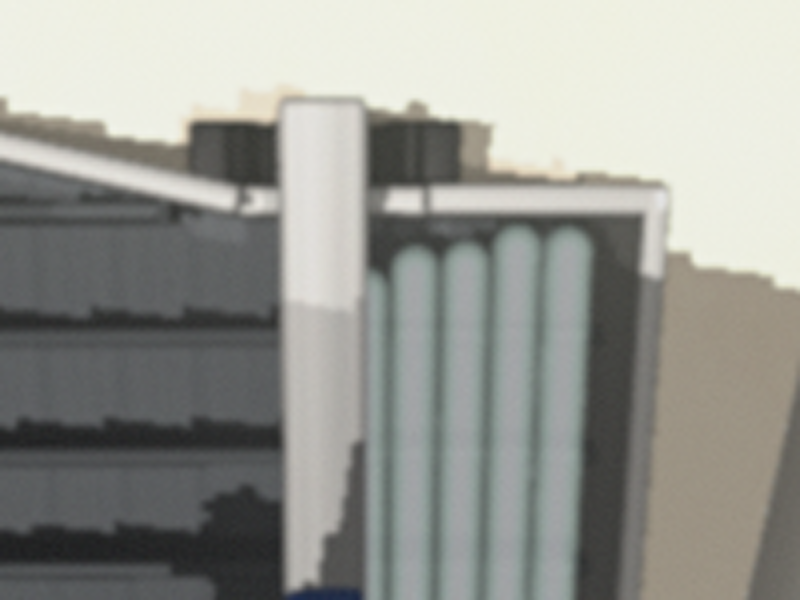

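View pics/s15d.png

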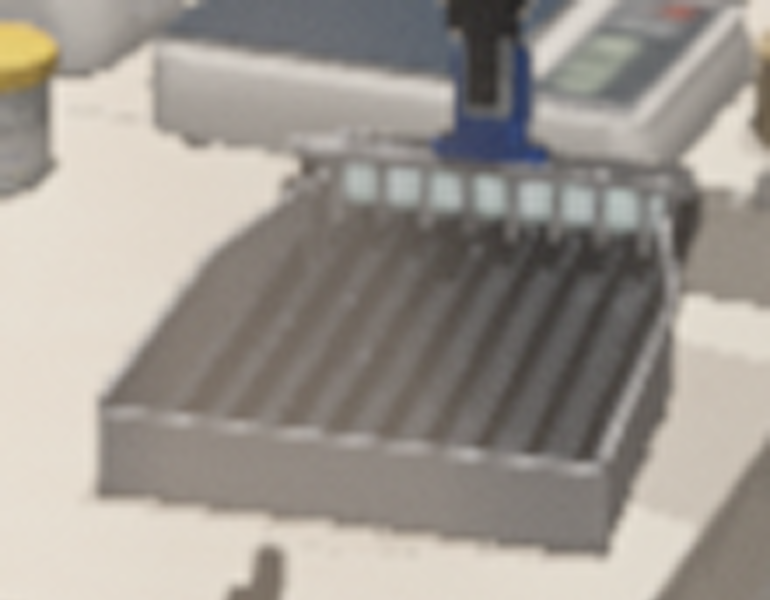

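```bash
python3 -m crank '[[0.0015,0,0,0,0,0,1],[0.003,0,0,0,0,0,1],[0.0045,0,0,0,0,0,1],[0.006,0,0,0,0,0,1],[0.0075,0,0,0,0,0,1],[0.009,0,0,0,0,0,1],[0.0105,0,0,0,0,0,1],[0.0115,0,0,0,0,0,1],[0.0125,0,0,0,0,0,1],[0.0125,0,0,0,0,0,1]]'
python3 -c "
from h import *
st();snap('wrist','w16');snap('side','s16')
crop(load('s16'),240,190,350,280,'s16d',7);crop(load('w16'),240,50,440,200,'w16a',4)"
```

```text
clock: 17.48
tcp_pos: [0.5231, -0.0158, 0.0451]
ee_rot: [[0.001, 0.144, -0.99], [0.0, -0.99, -0.144], [-1.0, -0.0, -0.001]]
force: [-0.2, 0.4, -1.9]
gripper_width: 0.168
17.4833 [ 0.5231 -0.0158  0.0451] [[0.001, 0.144, -0.99], [0.0, -0.99, -0.144], [-1.0, -0.0, -0.001]] F [-0.23  0.38 -1.89] g 0.16836694002874097 j [-0.1    0.435  1.747  0.     0.959  1.325]
scale 7
scale 4
```

View pics/w16a.png

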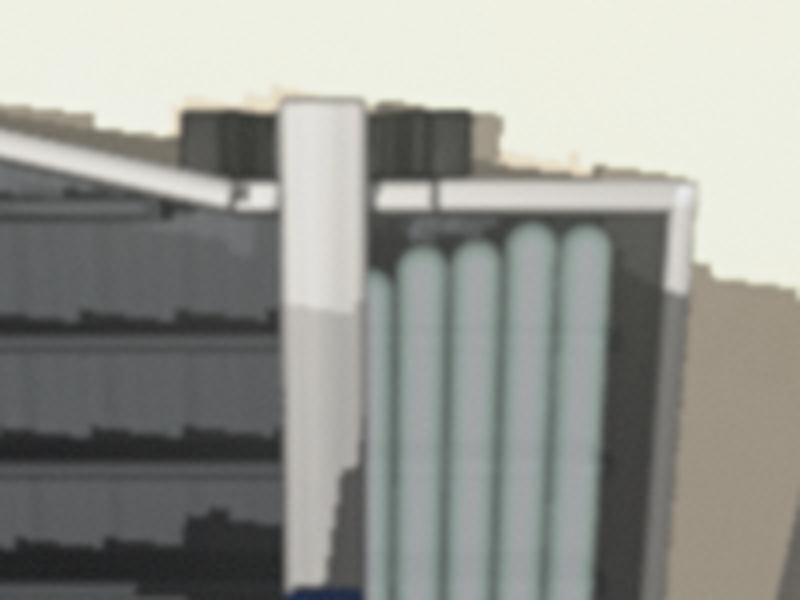

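View pics/s16d.png

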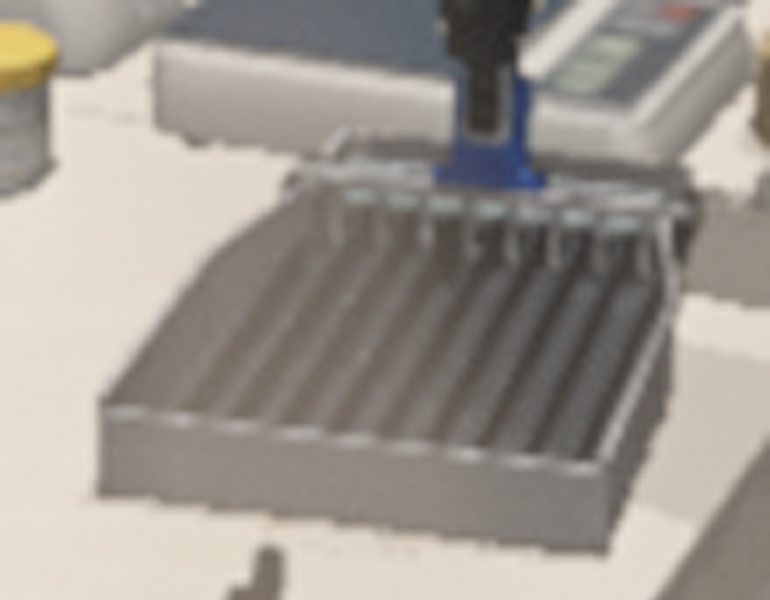

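```bash
python3 -m crank '[[0.0005,0,0,0,0,0,1],[0.001,0,0,0,0,0,1],[0.0015,0,0,0,0,0,1],[0.0015,0,0,0,0,0,1]]'
```

```text
clock: 17.92
tcp_pos: [0.5233, -0.0158, 0.0444]
ee_rot: [[0.002, 0.144, -0.99], [0.0, -0.99, -0.144], [-1.0, 0.0, -0.002]]
force: [-4.0, -0.1, 6.0]
gripper_width: 0.174
```

```bash
python3 -m crank '[[0,0,0,0,0,0,0.78],[0,0,0,0,0,0,0.75],[0,0,0,0,0,0,0.7],[0,0,0,0,0,0,0.6],[0,0,0,0,0,0,0.5],[0,0,0,0,0,0,0.5],[0,0,0,0,0,0,0.5]]' 20
python3 -c "
from h import *
st();snap('wrist','w17')"
```

```text
clock: 18.5
tcp_pos: [0.5233, -0.0158, 0.0444]
ee_rot: [[0.002, 0.145, -0.989], [0.0, -0.989, -0.145], [-1.0, 0.0, -0.002]]
force: [0.8, -0.2, -0.0]
gripper_width: 0.495
18.5 [ 0.5233 -0.0158  0.0444] [[0.002, 0.145, -0.989], [0.0, -0.989, -0.145], [-1.0, 0.0, -0.002]] F [ 0.83 -0.21 -0.02] g 0.4952878002339638 j [-0.1    0.436  1.747  0.     0.956  1.325]
```

View pics/w17.png

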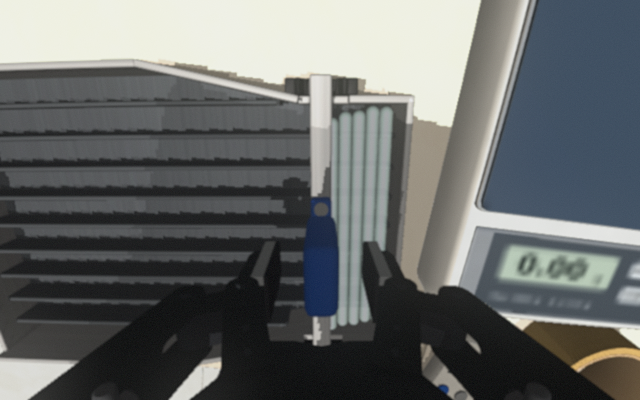

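Released cleanly; lift straight up.

```bash
python3 -m crank '[[-0.005,0,0,0,0,0,0.5],[-0.015,0,0,0,0,0,0.5],[-0.03,0,0,0,0,0,0.5],[-0.05,0,0,0,0,0,0.5],[-0.075,0,0,0,0,0,0.5],[-0.1,0,0,0,0,0,0.5],[-0.13,0,0,0,0,0,0.5],[-0.16,0,0,0,0,0,0.5],[-0.18,0,0,0,0,0,0.5],[-0.18,0,0,0,0,0,0.5]]'
python3 -c "
from h import *
st();snap('wrist','w18');snap('side','s18')
crop(load('s18'),240,190,350,280,'s18d',7);crop(load('w18'),250,80,450,240,'w18a',3.7)"
```

```text
clock: 19.38
tcp_pos: [0.5243, -0.0159, 0.23]
ee_rot: [[0.01, 0.145, -0.989], [-0.001, -0.989, -0.145], [-1.0, 0.002, -0.01]]
force: [0.2, -0.3, 0.9]
gripper_width: 0.501
19.3833 [ 0.5243 -0.0159  0.23  ] [[0.01, 0.145, -0.989], [-0.001, -0.989, -0.145], [-1.0, 0.002, -0.01]] F [ 0.16 -0.26  0.87] g 0.500704872663553 j [-0.1    0.218  1.566  0.     1.348  1.325]
scale 7
scale 3.7
```

View pics/w18a.png

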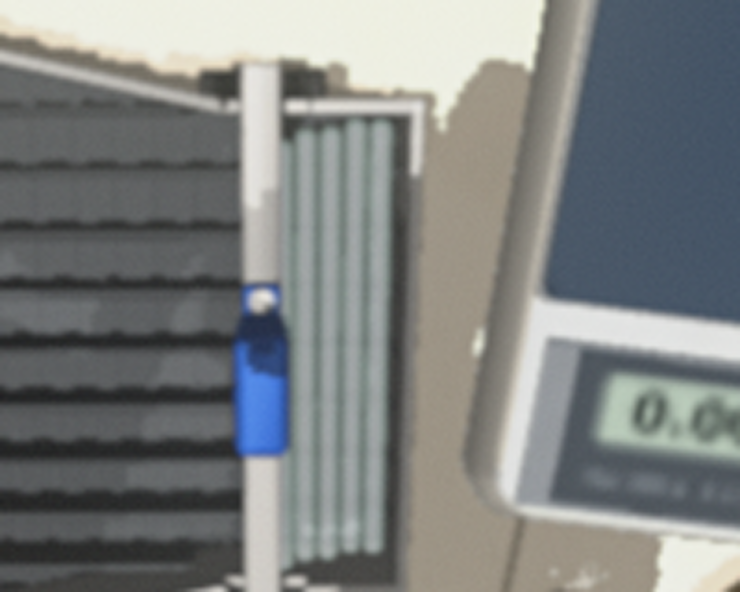

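View pics/s18d.png

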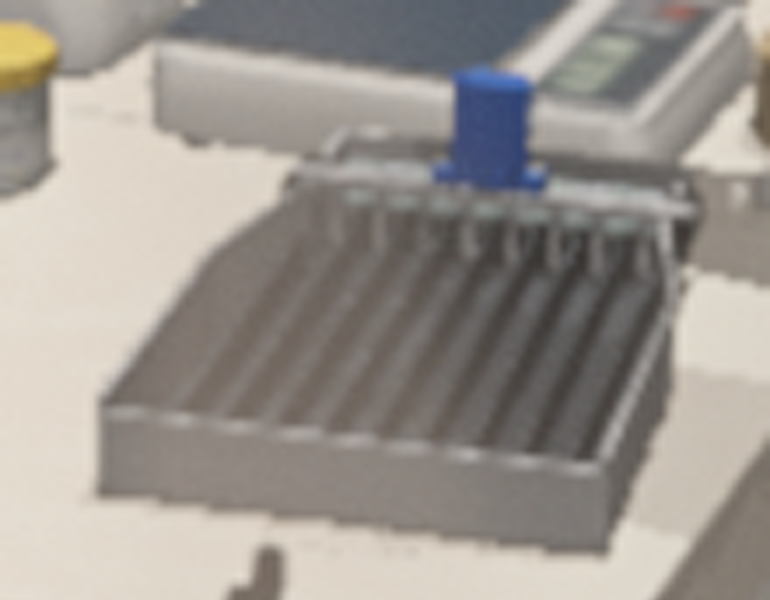

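```bash
python3 -c "
from chk import *
A=lambda a,b:[250+a/3.7,80+b/3.7]
w=load('w18')
chk('w18',[(262,80),(261,250)],[(418,115),(403,570)],(360,106),(262,64),.045,A)
for a,b in [((305,122),(303,560)),((330,122),(325,560)),((356,118),(350,552)),((382,118),(374,552))]:
  P=atz(w,[A(*a),A(*b)],.03); d=P[0]-P[1]; m=P.mean(0); ex=np.array([np.cos(.147),np.sin(.147),0])
  xw=atz(w,[A(360,106)],.045)[0]@ex-.081
  print('yaw-tray',np.arctan2(d[1],d[0])-.147,'len',np.linalg.norm(d),'dx',m@ex-xw)
st(); r.finish_job()
"
```

```text
bar y [-93.537443   -93.15102793] stop [-0.14163256 -0.14206248]
dx mm 0.35017317565355643
yaw-tray 0.004556942055367164 len 0.15156218516454306 dx 0.0005506433187029147
yaw-tray 0.0036007365064440466 len 0.15157846453746085 dx 0.0005403142280807627
yaw-tray 0.007471455227236051 len 0.14976280955652194 dx 0.0026955701929395337
yaw-tray 0.009081518142024375 len 0.14979281561814348 dx 0.0026870202429392087
19.4833 [ 0.523  -0.0158  0.2255] [[0.004, 0.144, -0.99], [-0.0, -0.99, -0.144], [-1.0, 0.001, -0.004]] F [ 0.11  1.37 -0.9 ] g 0.49769074781634304 j [-0.1    0.222  1.571  0.     1.344  1.325]
the job is handed in; nothing more can be done
```

The rake now sits in the tray's two notches as the keeper, with all five rods in one row between it and the stop. I handed the job in at about 19.5 s. No verdict came back, so everything below rests on my own checks.

- **Sequence:** I lifted the rake from its stand and lowered the tines between the ribs behind the rods, about 127 mm along the tray. I raked slowly through the guides, with wrist readings never more than a few N. Then I pressed the bar into the notches until the wrist read about 6 N upward, opened the gripper and lifted clear.
- **Rake:** in the last pictures the bar is at tray y about -93.4 mm (target -93.5) and x about +0.4 mm, and it stands upright.
- **Rods:** the four clearly visible rods are within 0.01 rad of the tray's x axis and 3 mm of its middle line. The fifth lies parallel against the tines but is partly hidden under the bar, so I only judged it by eye.
- **Not measured:**
  - I never measured the rod heights directly.
  - I did not check the timer, tape roll or beaker in a final picture. The arm was never meant to go near them.
- **Disagreements:**
  - In the pictures the fingertips stood roughly 30 mm further back than the stated tool frame gives, so I set the grasp height by the images.
  - The wrist and top cameras differed by 3–4 mm on positions, so I placed the rake relative to the tray within single wrist pictures.

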